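# Unlock the wall box and blank off its spare openings

### The arm

A 6-joint arm with a two-finger parallel gripper is mounted at the origin on the work surface. World frame = base frame: x ahead of the robot, y to its left, z up, the work surface at z = 0. Lengths are in mm, angles in rad, forces in N, time in s.
With the tool pointing down it reaches from about 350 to 975 mm from the base axis. Payload 7.1 kg.
Tool frame: the origin (TCP) lies on the centre line of the jaws, within the pads' length; the fingertips stand 14 mm ahead of it and the grasp point (between the pads) lies 5 mm behind it; x points along the fingers, z is the direction in which the jaws open and shut, and the axes are right-handed (so a half turn about x gives the same grasp; the last joint's range is limited). The gripper opens to 88 mm and grips with 3 to 60 N. Pads are 20 mm wide; open, the fingers measure 115 mm over their backs; the gripper's body (75 mm by 178 mm) begins 61 mm behind the grasp point.
Start: joints at [-1.176, 0.423, 1.63, -0, 1.089, -0.019], TCP at [251.322, -572.225, 236.675] pointing down, gripper open.
Joint ranges: [-3, 3], [-0.9, 2.11], [0.09, 2.58], [-1.31, 4.45], [0.11, 2.69], [-2.54, 2.54]. Speed limits (rad/s): [2.39, 2.39, 3.01, 3.14, 3.14, 3.14].

### API

Orientations are given as a rotation vector (axis times angle).
In Python, from workcell import ctrl gives the robot as it stands.
- The arm moves only by the tool servo_tool, never from a script. Its argument "plan" is a list that holds one entry, the list of rows, each a list of 7 numbers: the shift along the tool's x, y, z in cm, then the turn, a rotation vector about the tool's x, y, z in rad, then the finger opening in cm, from 0 to 8.78. A call has 1 to 8 rows; each row is the pose to reach, as a shift and turn from the pose commanded when the call began, along the tool's axes at that moment; what a row does not reach only later rows make up. A row lasts 1/12 s, in which the tool goes at most 41.7 mm and 7.16 degrees, less where a joint would pass 70% of its speed; a pose out of reach is approached as far as the arm can. A call with a gripper value outside its range is refused whole. The fingers move at their own pace and stop on an object; the grip force is fixed at half the most. Time passes only in rows, so rows that repeat a pose let the fingers close. It gives the time, the measured TCP pose, the force and the opening at its end, in the units of the state.
- ctrl.get_obs(): the state, without advancing time (a new reading comes with each control period).
- ctrl.get_image(name): name is "scene" or "top" or "wrist"; returns the picture (420x560x3 uint8, red, green, blue); there is no depth.
- ctrl.calibration(name): a dict with "K" (3x3 intrinsics, pixels), "view" (4x4, takes a point from world to camera coordinates). Camera axes: x right, y up, looking along -z (the intrinsics and any distortion apply to the point x, -y, -z); pixel columns grow to the right and rows downward; lengths in mm; the calibration is good to about 2 mm. A picture is of the moment at which its call begins: read the wrist's pose just before it. calibration takes no time and is no camera call; for the wrist camera it gives the pose at the moment of the call.
- ctrl.close_job(): hands the job in, once; it reports no verdict.
The state is a dict: "t": time; "qpos": joint angles; "qvel": joint speeds; "joint_torque": joint torques, N m; "ee_pos": TCP position; "orientation": TCP orientation; "ft_force": force on the tool from outside, world axes, zero at the start; "moment": the same for the moment, N m; "width": finger opening in mm.
Only numpy, scipy, OpenCV 4.12 (cv2) and the standard library are available. Lean on these libraries where they do the work, as an engineer would, in place of code of your own. Each camera call takes 0.05 s, during which the arm holds its last target.

### The job

Take the red-handled key from its wooden block, push it fully home in the lock of the white electrical box, turn it clockwise (seen from above) a quarter turn to its stop to draw the bolt, and stand the key back in its block. Then swing the door wide open, set every blanking plate that lies on the bench over one of the black-sealed openings in the inner panel and press each one down until it sits level and flush on the panel. Finish by shutting the door completely, leaving it unlocked, and leave the carton, the breakers and the screwdriver where they are.

Things in the scene. Friction and masses are not known exactly. Their poses are not given: they have to be found in the camera images.
- enclosure: White steel wall box, 300 (its x) x 200 (its y) x 120 mm high, fixed, lying on its back on the bench with its door on top. Origin: centre of its underside on the bench. Walls 3 mm, open top under the door. Under the door, 40 mm below the rim (80 mm above the bench), lies a grey inner panel with three openings in a row along the box's x. The rim leaves a space 294 x 194 mm inside. The door lies on the rim: underside 120 mm, upper face 132 mm above the bench.
- opening0 (a point): Centre of one panel opening, at the level of the panel's surface (80 mm above the bench); axes as the box's. The cut-out is 70 (x) x 46 (y) mm. A black rubber sealing frame (80 x 56 mm outside) round it stands 5 mm proud of the panel; pressed with more than about 5 N it sinks flush and stays sunk. Openings are 90 mm apart.
- opening1 (a point): As opening0: the middle opening.
- opening2 (a point): As opening0: the opening nearest the lock end of the box.
- door (a joint): Door angle in rad: 0 shut, stop at 1.9 (about 109 degrees). It opens upward and over to the box's +y side, about a hinge along the box's x. A stiff hinge holds the door wherever it is left; moving the door takes about 4 to 10 N at the handle. While locked it lifts less than 0.03 rad.
- door_hinge (a point): Point on the hinge line, at the box's +y wall (y +100 mm in the box's frame, 120 mm above the bench), middle of the door's length. At door angle a the point's axes are turned by a about the box's -x axis.
- door_handle (a point): Middle of the door's bow handle: a dark round bar 11 mm thick and 100 mm long, along the box's x, its axis 35 mm off the door's upper face, on two thin posts near its ends. In the frame of door_hinge it is at x -45, y -165, z +47 mm (36 mm from the door's free edge), so with the door shut it is 167 mm above the bench. The point turns with the door.
- lock (a joint): Lock barrel angle in rad: near 0 (0 to 0.2) locked, grows clockwise seen from above the shut door, stop at 1.6. The hidden bolt is clear of its keeper above about 1.1. Turning it takes about 0.12 N m; it stays where it is left.
- lock_mouth (a point): Centre of the key slot at the upper face of the square brass lock barrel (28 x 28 mm), 8 mm above the door's upper face, 140 mm above the bench with the door shut, 135 mm along the box's x from the handle's middle. The slot is 20 mm long along the point's x and 8 mm wide along its y, and deeper than the key's blade; the point turns with the barrel. The key goes in straight down, either way round.
- key: Key, 92 mm tall, 90 g, upright with the blade down. Origin: the tip of the blade; its z points up to the handle. Blade 18 mm (its x) x 6 mm (its y), tapered over its lowest 10 mm to 9 x 2 mm; a round steel collar 32 mm wide from 36 to 44 mm above the tip rests on the lock or the block when the key is fully home; above it a flat red handle 50 mm wide (x), 10 mm thick (y), from 44 to 92 mm.
- block_mouth (a point): Centre of the key block's slot at its upper face, 48 mm above the bench. The fixed wooden block is 64 (x) x 56 (y) mm; the slot is 24 mm along the point's x, 12 mm along its y and 42 mm deep. At the start the key stands in it, collar on the block.
- plate0: Ivory blanking plate, may be absent. Flange 84 (its x) x 60 (its y) x 8 mm thick over a grey skirt 64 x 40 mm, 10 mm high and slightly tapered, that drops into an opening. Origin: centre of the skirt's underside, z up; it lies on its skirt, so the flange is 10 to 18 mm above the bench. 60 to 120 g. Seated, its long side runs along the box's x (either way round) and its origin is 10 mm below the panel's surface.
- plate1: As plate0; may be absent.
- plate2: As plate0; may be absent.
- carton: Closed white and green carton, 90 x 70 x 55 mm, on the bench; bystander. Origin: centre of its underside.
- breakers: Row of four grey circuit breakers, 85 x 72 mm, 71 mm high, on the bench; bystander. Origin: centre of its underside.
- screwdriver: Screwdriver, 180 mm long, lying on the bench; bystander. Origin: near its middle.
Things that resemble listed ones, but are neither listed nor needed, are in the scene too. Leave any pink look-alike of the plate1 alone.

How it is judged (in metres and radians):
On the way, in this order (a step that is already met when the one before it is completed fails the run):
1. the key is fully home in the lock (horizontal distance between key and lock_mouth below 0.004 m and z of key in the frame of lock_mouth below -0.033 m and value of joint lock below 0.6 rad), for 0.2 s.
2. with the key still home, the lock is turned to its stop and the bolt is drawn (horizontal distance between key and lock_mouth below 0.004 m and z of key in the frame of lock_mouth below -0.033 m and value of joint lock above 1.3 rad), for 0.2 s.
3. the key stands back in its block, the bolt still drawn (horizontal distance between key and block_mouth below 0.008 m and z of key in the frame of block_mouth below -0.031 m and angle between key's own z axis and vertical below 0.12 rad and linear speed of key below 0.02 m/s and value of joint lock above 1.2 rad and value of joint door below 0.1 rad), for 0.2 s.
4. the door is swung wide open (value of joint door above 1.45 rad), for 0.2 s.
5. every plate present sits level and flush on the inner panel, each over an opening of its own (((horizontal distance between plate0 and opening0 below 0.005 m and z of plate0 in the frame of opening0 between -0.0125 and -0.0083 m) or (horizontal distance between plate0 and opening1 below 0.005 m and z of plate0 in the frame of opening1 between -0.0125 and -0.0083 m) or (horizontal distance between plate0 and opening2 below 0.005 m and z of plate0 in the frame of opening2 between -0.0125 and -0.0083 m)) and angle between each of plate0, plate1, plate2's own z axis and vertical below 0.04 rad and ((horizontal distance between plate1 and opening0 below 0.005 m and z of plate1 in the frame of opening0 between -0.0125 and -0.0083 m) or (horizontal distance between plate1 and opening1 below 0.005 m and z of plate1 in the frame of opening1 between -0.0125 and -0.0083 m) or (horizontal distance between plate1 and opening2 below 0.005 m and z of plate1 in the frame of opening2 between -0.0125 and -0.0083 m)) and ((horizontal distance between plate2 and opening0 below 0.005 m and z of plate2 in the frame of opening0 between -0.0125 and -0.0083 m) or (horizontal distance between plate2 and opening1 below 0.005 m and z of plate2 in the frame of opening1 between -0.0125 and -0.0083 m) or (horizontal distance between plate2 and opening2 below 0.005 m and z of plate2 in the frame of opening2 between -0.0125 and -0.0083 m))), for 0.2 s.
At the end, for the whole second after the job is handed in: Door shut (under 0.03 rad), lock over 1.2 rad; each plate present over an opening of its own, within 5 mm of its centre, 1.7 mm of flush, level within 0.04 rad; key at rest in its block within 8 mm of the slot's centre, down to within 5 mm, upright within 0.12 rad (all of step 5 and value of joint door below 0.03 rad and value of joint lock above 1.2 rad and horizontal distance between key and block_mouth below 0.008 m and z of key in the frame of block_mouth below -0.031 m and angle between key's own z axis and vertical below 0.12 rad and linear speed of key below 0.02 m/s); the robot touches nothing.
It fails at once if the white and green carton is moved more than 30 mm (distance of carton from where it was at the start of the episode above 0.03 m).
It fails at once if the block of breakers is moved more than 30 mm (distance of breakers from where it was at the start of the episode above 0.03 m).
It fails at once if the screwdriver is moved more than 30 mm (distance of screwdriver from where it was at the start of the episode above 0.03 m).
Of plate0, plate1, plate2 only 1 to 3 are there at a start; the rules pass over those that are not, and their reading is None.
At some moment in a run one of plate0, plate1, plate2 may be knocked a few centimetres aside while the robot is not near it.
It also fails if it takes over 210 s, if anything falls off the work surface, if the arm or the gripper's body presses on something with over 40 N, if the wrist force passes 120 N, or if a joint passes its speed limit or range.

## Working session

There is one attempt and no reset: what is moved stays moved. The work goes in short steps, Python scripts to look and compute and a tool call to move; the robot and the scene stay as the last step left them, time stands still between calls to the robot, and variables do not carry over. Pictures are saved under pics/ and viewed, and the job is handed in when it is done.

Besides the shell and the picture viewer there is one more tool, called after "Emit:" by a JSON object that holds its "api" and its "payload", one argument or row to a line. servo_tool: Moves the arm, as the interface text tells. Its arguments: {"type":"object","properties":{"plan":{"type":"array","items":{"type":"array","items":{"type":"array","items":{"type":"number"}}}}},"required":["plan"]}

```bash
ls; mkdir -p pics
python3 - <<'E'
from workcell import ctrl
import cv2
o=ctrl.get_obs()
for k,v in o.items(): print(k,v)
for n in ["scene","top","wrist"]:
    im=ctrl.get_image(n); cv2.imwrite(f"pics/{n}0.png",im[:,:,::-1]); c=ctrl.calibration(n); print(n,c)
E
```

```text
pics
t 0.0
qpos [-1.17600905e+00  4.23864675e-01  1.63069879e+00 -2.74478301e-06
  1.08861230e+00 -1.89993294e-02]
qvel [ 0.00013038  0.00137693 -0.00172193 -0.00057161 -0.00105483  0.00015534]
joint_torque [-1.32118221e-03 -5.44628656e+01 -2.73671329e+01  6.42896304e-02
  2.27609777e-02 -1.17773297e-04]
ee_pos [ 251.11171225 -571.73621518  235.88335708]
orientation [ 0.90013193  1.37834562 -0.89867021]
ft_force [-0.11623894 -0.75070905 -0.07355686]
moment [-0.02820837 -0.00455506  0.00201057]
width 87.83656815910336
scene {'K': array([[460.96354915,   0.        , 276.45429677],
       [  0.        , 460.96354915, 206.73819628],
       [  0.        ,   0.        ,   1.        ]]), 'view': array([[ 4.27423815e-01,  9.04007488e-01, -8.90751254e-03,
        -1.33046747e+02],
       [-5.24253752e-01,  2.55875439e-01,  8.12210418e-01,
         1.83197251e+02],
       [ 7.36523514e-01, -3.42488278e-01,  5.83296574e-01,
        -1.45793976e+03],
       [ 0.00000000e+00,  0.00000000e+00,  0.00000000e+00,
         1.00000000e+00]])}
top {'K': array([[451.23991249,   0.        , 286.54630245],
[... 271 characters left out ...]
18764e+02],
       [-1.66340888e-01, -1.34299082e-02,  9.85976849e-01,
        -1.17012866e+03],
       [ 0.00000000e+00,  0.00000000e+00,  0.00000000e+00,
         1.00000000e+00]])}
wrist {'K': array([[352.52419377,   0.        , 279.65587629],
       [  0.        , 352.52419377, 206.53002737],
       [  0.        ,   0.        ,   1.        ]]), 'view': array([[ 4.01635862e-01, -9.15799031e-01, -8.76898111e-04,
        -6.23523616e+02],
       [ 8.87820755e-01,  3.89600133e-01, -2.44920485e-01,
         2.88743973e+01],
       [ 2.24639582e-01,  9.75903217e-02,  9.69542772e-01,
        -3.90154811e+02],
       [ 0.00000000e+00,  0.00000000e+00,  0.00000000e+00,
         1.00000000e+00]])}
```

View pics/top0.png

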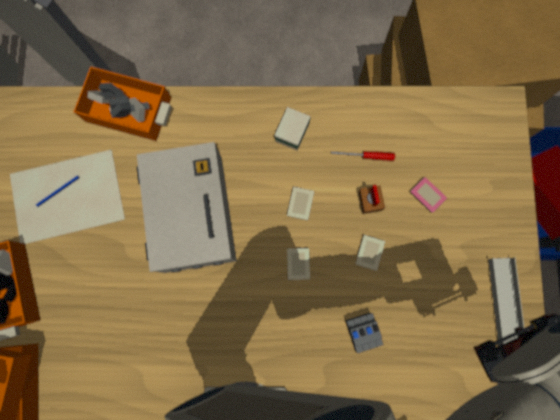

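View pics/scene0.png

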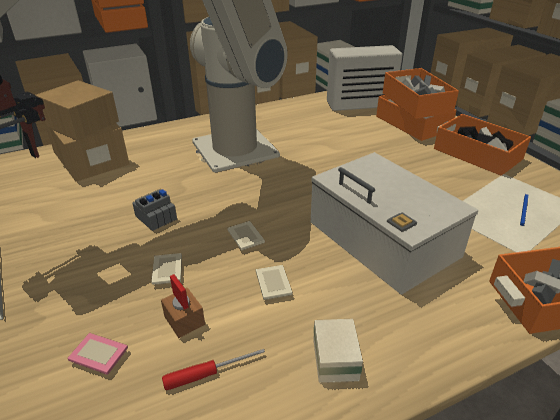

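View pics/wrist0.png

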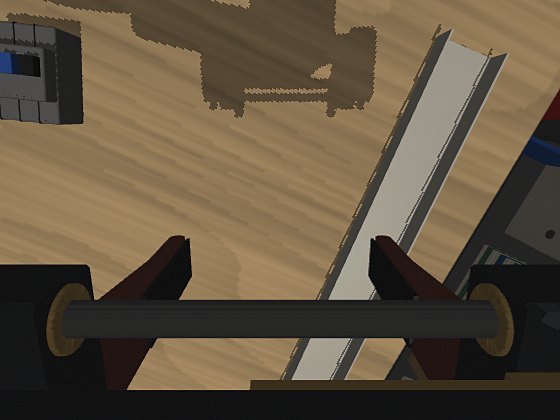

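```bash
cat > h.py <<'E'
import numpy as np, cv2, sys
from scipy.spatial.transform import Rotation as R
from workcell import ctrl
def proj(n,p,c=None):
    c=c or ctrl.calibration(n); p=np.atleast_2d(np.array(p,float))
    q=p@c['view'][:3,:3].T+c['view'][:3,3]; q=q*[1,-1,-1]
    u=q@c['K'].T; return u[:,:2]/u[:,2:]
def back(n,uv,z,c=None):
    c=c or ctrl.calibration(n); uv=np.atleast_2d(np.array(uv,float)); V=c['view']
    d=np.c_[uv,np.ones(len(uv))]@np.linalg.inv(c['K']).T*[1,-1,-1]
    d=d@V[:3,:3]; o=-V[:3,:3].T@V[:3,3]
    t=(z-o[2])/d[:,2]; return o+d*t[:,None]
def snap(n,name,crop=None,s=1):
    c=ctrl.calibration(n); im=ctrl.get_image(n)[:,:,::-1]
    if crop: x,y,w,h=crop; im=im[y:y+h,x:x+w]
    if s!=1: im=cv2.resize(im,None,fx=s,fy=s,interpolation=cv2.INTER_CUBIC)
    cv2.imwrite(f"pics/{name}.png",im); return c
def down(a,lean=0):
    """tool pointing down, jaw axis z horizontal at world yaw a(rad)"""
    z=np.array([np.cos(a),np.sin(a),0]); x=np.array([0,0,-1.]); y=np.cross(z,x)
    return R.from_matrix(np.c_[x,y,z])
def pose():
    o=ctrl.get_obs(); return np.array(o['ee_pos']),R.from_rotvec(o['orientation']),o
def st():
    p,r,o=pose(); z=r.as_matrix()[:,2]
    print('t %.2f'%o['t'],'pos',p.round(1),'yaw %.4f'%np.arctan2(z[1],z[0]),'xax',r.as_matrix()[:,0].round(3),'F',np.round(o['ft_force'],1),'M',np.round(o['moment'],2),'w %.1f'%o['width'],'q',np.round(o['qpos'],2))
def move(tp,rot=None):
    p,r,o=pose(); d=r.inv().apply(np.array(tp,float)-p)/10
    if rot is None: w=np.zeros(3)
    else: w=(r.inv()*rot).as_rotvec()
    print('shift cm',d.round(2),'turn',w.round(3),'rows pos %.1f rot %.1f'%(np.linalg.norm(d)/4.17,np.degrees(np.linalg.norm(w))/7.16)); return d,w
E
python3 - <<'E'
from h import *
im=cv2.imread('pics/top0.png')
a=cv2.resize(im[130:290,120:260],None,fx=4,fy=4,interpolation=cv2.INTER_CUBIC); cv2.imwrite('pics/t1.png',a[:,:])
a=cv2.resize(im[95:360,270:460],None,fx=2.2,fy=2.2,interpolation=cv2.INTER_CUBIC); 
a=cv2.resize(im[170:290,270:400],None,fx=5,fy=5,interpolation=cv2.INTER_CUBIC); cv2.imwrite('pics/t2.png',a)
im=cv2.imread('pics/scene0.png')
a=cv2.resize(im[140:300,300:480],None,fx=4,fy=4,interpolation=cv2.INTER_CUBIC)[:600]; cv2.imwrite('pics/s1.png',a)
st()
E
```

```text
t 0.15 pos [ 251.2 -571.9  236.1] yaw -1.1570 xax [-0.     0.001 -1.   ] F [-0.4 -0.5 -0.4] M [-0.04  0.02  0.  ] w 88.4 q [-1.18  0.42  1.63 -0.    1.09 -0.02]
```

View pics/t1.png

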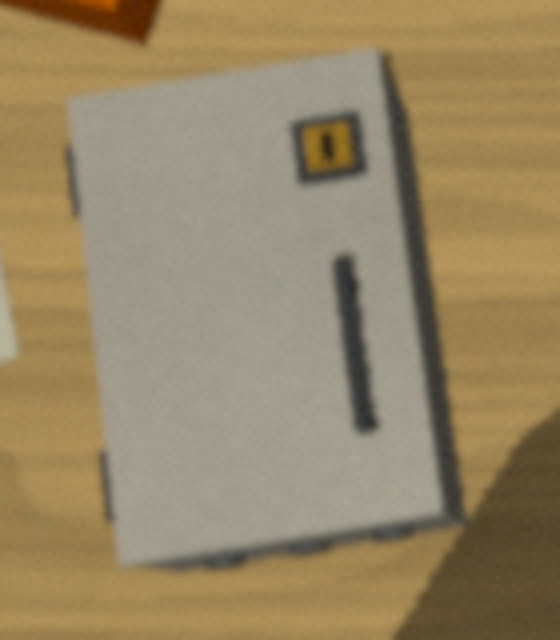

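View pics/t2.png

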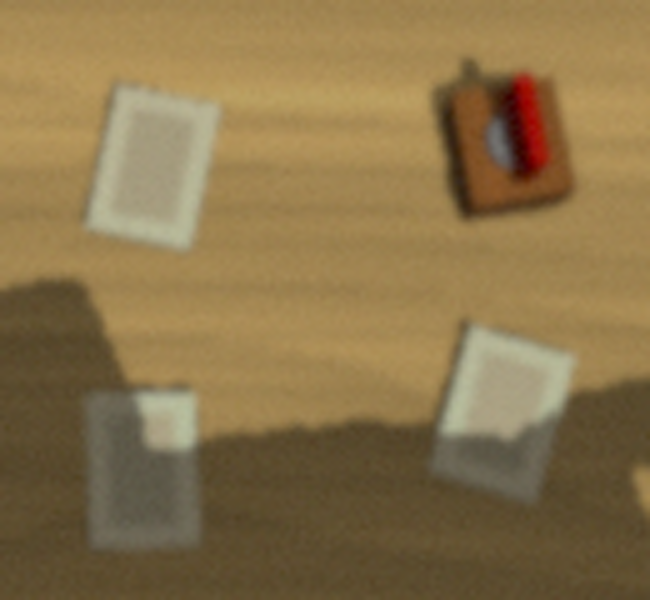

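View pics/s1.png

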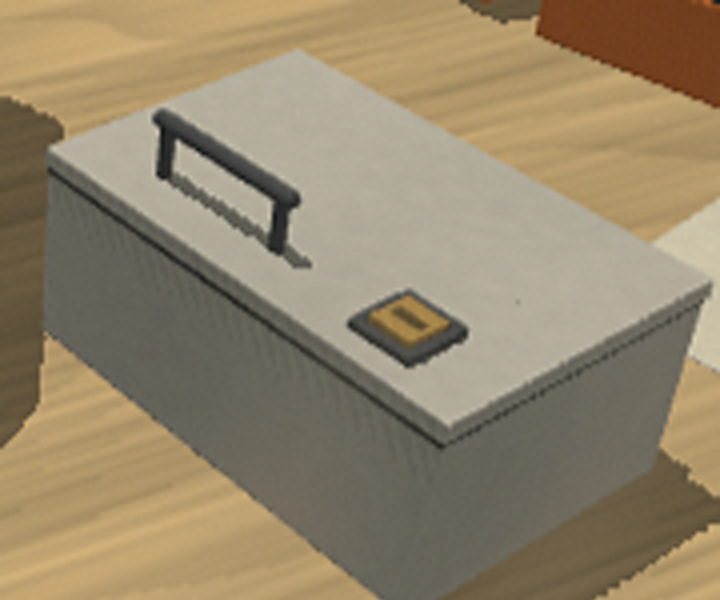

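Run:
```python
from h import *
c=ctrl.calibration('top')
def B(pts,off,s,z): 
    uv=(np.array(pts,float)+.5)/s-.5+off; return back('top',uv,z,c)
o1=[120,130];o2=[270,170]
d=B([(68,100),(380,48),(445,520),(118,565)],o1,4,132); print('door',d.round(0),d.mean(0),
 [np.degrees(np.arctan2(*(v[[1,0]]))) for v in (d[0]-d[3],d[1]-d[2],d[0]-d[1])])
print('lock',B([(328,148)],o1,4,140))
h=B([(344,256),(367,432)],o1,4,172); print('handle',h,h.mean(0),np.degrees(np.arctan2(*(h[0]-h[1])[[1,0]])))
k=B([(522,75),(540,173)],o2,5,104);print('key',k,k.mean(0),np.degrees(np.arctan2(*(k[0]-k[1])[[1,0]])))
b=B([(452,95),(550,80),(573,188),(465,215)],o2,5,48);print('block',b.round(0),b.mean(0),[np.degrees(np.arctan2(*(v[[1,0]]))) for v in (b[0]-b[3],b[1]-b[2])])
for P in ([(115,82),(220,105),(190,250),(85,228)],[(85,395),(195,390),(200,545),(90,550)],[(468,325),(575,355),(535,505),(432,470)]):
    b=B(P,o2,5,18);print('plate',b.mean(0),[np.degrees(np.arctan2(*(v[[1,0]]))) for v in (b[0]-b[3],b[1]-b[2],b[0]-b[1])])
```

```text
door [[702. 276. 132.]
 [737.  76. 132.]
 [434.  26. 132.]
 [405. 227. 132.]] [569.36731995 151.2909324  132.        ] [np.float64(9.34973439268139), np.float64(9.30949840295395), np.float64(99.93052599942871)]
lock [[668.0304006  105.48893431 140.        ]]
handle [[590.96972321  86.54222333 172.        ]
 [483.12065991  68.95373567 172.        ]] [537.04519156  77.7479795  172.        ] 9.262499174456902
key [[ 630.78809433 -336.06119778  104.        ]
 [ 579.12667847 -343.8846247   104.        ]] [ 604.9573864  -339.97291124  104.        ] 8.611246024805315
block [[ 633. -308.   48.]
 [ 642. -361.   48.]
 [ 582. -372.   48.]
 [ 567. -314.   48.]] [ 605.91951223 -338.87235215   48.        ] [np.float64(4.773930977303031), np.float64(10.088242018817223)]
plate [ 599.52872359 -146.29617343   18.        ] [np.float64(-11.168979671621175), np.float64(-11.682760015429837), np.float64(77.4520191919755)]
plate [ 431.81142401 -140.86224981   18.        ] [np.float64(2.1308449595633085), np.float64(1.6648239414213515), np.float64(92.82555922237286)]
plate [ 463.05435193 -336.25733031   18.        ] [np.float64(-15.05198367901328), np.float64(-16.45499821029756), np.float64(74.28075557475832)]
```

Run:
```python
from h import *
c=ctrl.calibration('wrist');p,r,o=pose();V=c['view']
cp=-V[:3,:3].T@V[:3,3]; print('cam off tool',r.inv().apply(cp-p),'look',r.inv().apply(-V[2,:3]), 'right',r.inv().apply(V[0,:3]))
t=down(1.72); 
move([605-70,-340,260],down(0.4)); print(t.as_rotvec())
```

```text
cam off tool [-148.73041023   67.22700612   -0.86994137] look [ 9.69541430e-01 -2.44927301e-01  1.83087354e-04] right [-3.20249358e-04 -5.20185786e-04  9.99999813e-01]
shift cm [-2.38 35.31 -9.82] turn [-1.557e+00 -1.000e-03 -1.000e-03] rows pos 8.8 rot 12.5
[-1.31826022  1.13490902  1.31826022]
```

Run:
```python
from h import *
move([605,-340,220],down(1.72))
```

```text
shift cm [ 1.62 41.72 -7.  ] turn [-2.877e+00 -0.000e+00 -2.000e-03] rows pos 10.2 rot 23.0
```

Emit:
{"api": "servo_tool", "payload": {
  "plan": [
    [[1.6,41.7,-7.0,-2.5,0,0,8.78],[1.6,41.7,-7.0,-2.5,0,0,8.78],[1.6,41.7,-7.0,-2.5,0,0,8.78],[1.6,41.7,-7.0,-2.5,0,0,8.78],[1.6,41.7,-7.0,-2.5,0,0,8.78],[1.6,41.7,-7.0,-2.5,0,0,8.78],[1.6,41.7,-7.0,-2.5,0,0,8.78],[1.6,41.7,-7.0,-2.5,0,0,8.78]]
  ]
}}

```text
t: 0.82
ee_pos: [531.3, -388.1, 223.8]
orientation: [0.119, 1.568, -0.118]
ft_force: [0.5, -0.7, -0.7]
width: 87.7
```

Run:
```python
from h import *
st();move([605,-340,220],down(1.72))
```

```text
t 0.82 pos [ 531.3 -388.1  223.8] yaw -0.1508 xax [-0.  0. -1.] F [ 0.5 -0.7 -0.7] M [-0.08 -0.08 -0.  ] w 87.7 q [-0.65  0.49  1.56 -0.    1.1  -0.5 ]
shift cm [0.38 5.87 6.56] turn [-1.871 -0.    -0.   ] rows pos 2.1 rot 15.0
```

Emit:
{"api": "servo_tool", "payload": {
  "plan": [
    [[0.4,5.9,6.6,-1.87,0,0,8.78],[0.4,5.9,6.6,-1.87,0,0,8.78],[0.4,5.9,6.6,-1.87,0,0,8.78],[0.4,5.9,6.6,-1.87,0,0,8.78],[0.4,5.9,6.6,-1.87,0,0,8.78],[0.4,5.9,6.6,-1.87,0,0,8.78],[0.4,5.9,6.6,-1.87,0,0,8.78],[0.4,5.9,6.6,-1.87,0,0,8.78]]
  ]
}}

```text
t: 1.48
ee_pos: [604.2, -341.4, 219.6]
orientation: [-0.663, 1.468, 0.664]
ft_force: [-0.2, -0.1, 0.2]
width: 87.6
```

Run:
```python
from h import *
st();move([605,-340,220],down(1.72))
```

```text
t 1.48 pos [ 604.2 -341.4  219.6] yaw 0.8494 xax [-0.001  0.    -1.   ] F [-0.2 -0.1  0.2] M [-0.02 -0.11  0.03] w 87.6 q [-0.53  0.54  1.48  0.    1.12 -1.38]
shift cm [-0.04  0.03  0.16] turn [-0.871  0.    -0.001] rows pos 0.0 rot 7.0
```

Emit:
{"api": "servo_tool", "payload": {
  "plan": [
    [[0,0,0.1,-0.87,0,0,8.78],[0,0,0.1,-0.87,0,0,8.78],[0,0,0.1,-0.87,0,0,8.78],[0,0,0.1,-0.87,0,0,8.78],[0,0,0.1,-0.87,0,0,8.78],[0,0,0.1,-0.87,0,0,8.78],[0,0,0.1,-0.87,0,0,8.78],[0,0,0.1,-0.87,0,0,8.78]]
  ]
}}

```text
t: 2.15
ee_pos: [604.8, -340.9, 219.7]
orientation: [-1.316, 1.136, 1.317]
ft_force: [0.7, 0.5, 0.3]
width: 87.8
```

Run:
```python
from h import *
st();snap('wrist','w1');print(proj('wrist',[[605,-340,104],[605,-340,48]]))
```

```text
t 2.15 pos [ 604.8 -340.9  219.7] yaw 1.7173 xax [-0.001  0.    -1.   ] F [0.7 0.5 0.3] M [ 0.07 -0.11 -0.1 ] w 87.8 q [-0.53  0.54  1.48 -0.    1.12 -2.25]
[[279.45392244 206.04778084]
 [279.47509017 191.33449867]]
```

View pics/w1.png

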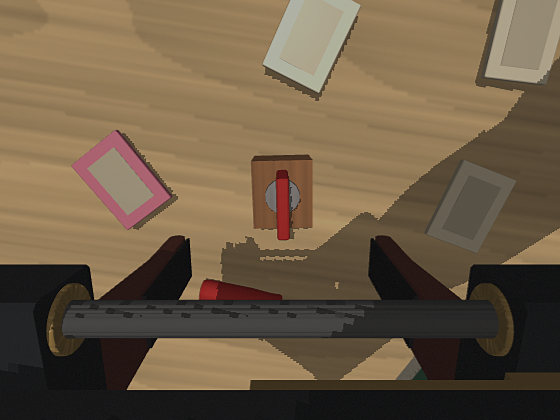

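Run:
```python
from h import *
im=cv2.imread('pics/w1.png');a=cv2.resize(im[145:250,230:340],None,fx=5.5,fy=5.5,interpolation=cv2.INTER_CUBIC);cv2.imwrite('pics/w1c.png',a)
```

```text
(no output)
```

View pics/w1c.png

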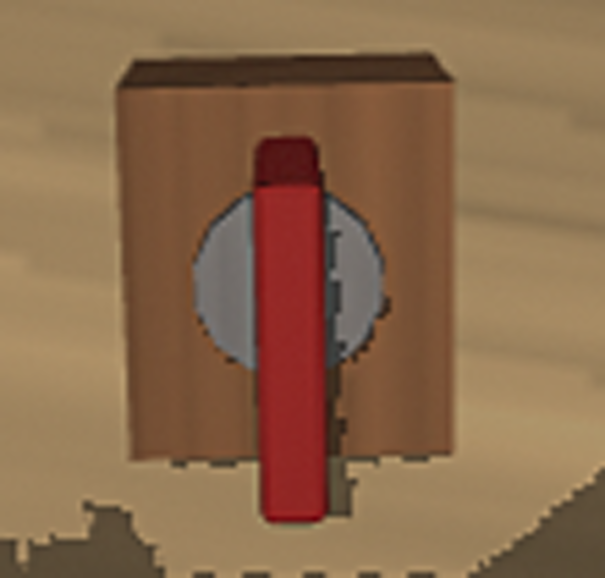

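Run:
```python
from h import *
f=lambda P:(np.array(P,float)+.5)/5.5-.5+[230,145]
k=back('wrist',f([(290,185),(294,522)]),104);print(k,k.mean(0),np.degrees(np.arctan2(*(k[0]-k[1])[[1,0]])), np.linalg.norm(k[0]-k[1]))
k=back('wrist',f([(290,280)]),56);print('collar',k)
b=back('wrist',f([(118,88),(455,83),(453,455),(132,460)]),48);print('block',b.round(1),b.mean(0),[np.degrees(np.arctan2(*(v[[1,0]]))) for v in (b[0]-b[3],b[1]-b[2],b[0]-b[1])])
```

```text
[[ 583.15484508 -340.86913813  104.        ]
 [ 631.67442855 -333.38632675  104.        ]] [ 607.41463682 -337.12773244  104.        ] -171.23277454897683 49.093201620546296
collar [[ 606.81630438 -337.13898812   56.        ]]
block [[ 580.4 -369.5   48. ]
 [ 571.8 -314.6   48. ]
 [ 635.3 -304.5   48. ]
 [ 643.9 -359.4   48. ]] [ 607.86895385 -337.01009502   48.        ] [np.float64(-170.99150924982578), np.float64(-171.0195361705255), np.float64(-81.16429624860649)]
```

Run:
```python
from h import *
st();move([607.3,-337.1,80],down(1.726))
```

```text
t 2.20 pos [ 604.8 -340.9  219.7] yaw 1.7106 xax [-0.001  0.    -1.   ] F [-0.1  1.3 -0.1] M [ 0.09 -0.13 -0.07] w 87.6 q [-0.53  0.54  1.48  0.    1.12 -2.24]
shift cm [13.97 -0.3   0.33] turn [-0.015  0.    -0.   ] rows pos 3.4 rot 0.1
```

Emit:
{"api": "servo_tool", "payload": {
  "plan": [
    [[2,-0.3,0.33,-0.012,0,0,8.78],[6,-0.3,0.33,-0.012,0,0,8.78],[10,-0.3,0.33,-0.012,0,0,8.78],[12.5,-0.3,0.33,-0.012,0,0,8.78],[13.95,-0.3,0.33,-0.012,0,0,8.78],[13.95,-0.3,0.33,-0.012,0,0,8.78],[13.95,-0.3,0.33,-0.012,0,0,3],[13.95,-0.3,0.33,-0.012,0,0,0]]
  ]
}}

```text
t: 2.87
ee_pos: [608.8, -338.0, 82.5]
orientation: [-1.324, 1.132, 1.318]
ft_force: [-0.3, 0.0, 0.7]
width: 77.7
```

Emit:
{"api": "servo_tool", "payload": {
  "plan": [
    [[0,0,0,0,0,0,0],[0,0,0,0,0,0,0],[0,0,0,0,0,0,0],[0,0,0,0,0,0,0],[0,0,0,0,0,0,0],[0,0,0,0,0,0,0]]
  ]
}}

```text
t: 3.37
ee_pos: [607.6, -337.3, 80.8]
orientation: [-1.322, 1.132, 1.322]
ft_force: [0.9, 0.6, 0.1]
width: 38.3
```

Run:
```python
from h import *
st();snap('wrist','w2',(180,120,200,150),3)
```

```text
t 3.37 pos [ 607.6 -337.3   80.8] yaw 1.7249 xax [ 0. -0. -1.] F [0.9 0.6 0.1] M [ 0.03 -0.11 -0.01] w 38.3 q [-0.52  0.71  1.54 -0.    0.89 -2.25]
```

View pics/w2.png

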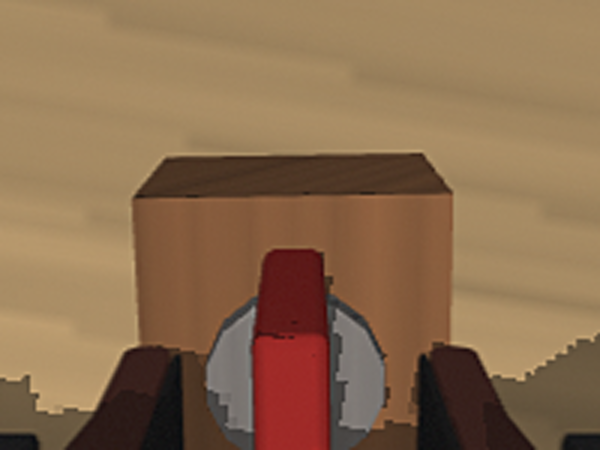

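Emit:
{"api": "servo_tool", "payload": {
  "plan": [
    [[0,0,0,0,0,0,0],[0,0,0,0,0,0,0],[0,0,0,0,0,0,0],[0,0,0,0,0,0,0],[0,0,0,0,0,0,0],[0,0,0,0,0,0,0],[0,0,0,0,0,0,0]]
  ]
}}

```text
t: 4.0
ee_pos: [607.5, -337.2, 80.5]
orientation: [-1.322, 1.132, 1.322]
ft_force: [-0.5, 0.3, -0.9]
width: 9.8
```

Run:
```python
from h import *
st()
```

```text
t 4.00 pos [ 607.5 -337.2   80.5] yaw 1.7250 xax [-0.  0. -1.] F [-0.5  0.3 -0.9] M [ 0.06 -0.14  0.03] w 9.8 q [-0.52  0.71  1.54  0.    0.89 -2.25]
```

Run:
```python
from h import *
move([728,115,250],down(1.733))
```

```text
shift cm [-16.95 -18.86  42.84] turn [-0.008  0.    -0.   ] rows pos 11.9 rot 0.1
```

Emit:
{"api": "servo_tool", "payload": {
  "plan": [
    [[-3,0,0,0,0,0,0],[-7,0,0,0,0,0,0],[-11,0,0,0,0,0,0],[-15,0,0,0,0,0,0],[-17,0,0,0,0,0,0],[-17,0,0,0,0,0,0]]
  ]
}}

```text
t: 4.5
ee_pos: [610.0, -338.7, 257.2]
orientation: [-1.33, 1.13, 1.313]
ft_force: [0.8, 0.1, -0.7]
width: 9.4
```

Run:
```python
from h import *
st();move([728,115,250],down(1.733))
```

```text
t 4.50 pos [ 610.  -338.7  257.2] yaw 1.7249 xax [ 0.009 -0.005 -1.   ] F [ 0.8  0.1 -0.7] M [ 0.08 -0.14  0.02] w 9.4 q [-0.52  0.51  1.44  0.    1.18 -2.25]
shift cm [  0.6  -18.62  43.03] turn [-0.008 -0.006  0.008] rows pos 11.2 rot 0.1
```

Emit:
{"api": "servo_tool", "payload": {
  "plan": [
    [[0,-18.8,42.8,-0.008,0,0,0],[0,-18.8,42.8,-0.008,0,0,0],[0,-18.8,42.8,-0.008,0,0,0],[0,-18.8,42.8,-0.008,0,0,0],[0,-18.8,42.8,-0.008,0,0,0],[0,-18.8,42.8,-0.008,0,0,0],[0,-18.8,42.8,-0.008,0,0,0],[0,-18.8,42.8,-0.008,0,0,0]]
  ]
}}

```text
t: 5.17
ee_pos: [692.4, -13.0, 248.8]
orientation: [-1.326, 1.13, 1.33]
ft_force: [0.8, 0.1, -1.0]
width: 9.9
```

Run:
```python
from h import *
st();move([728,115,250],down(1.733))
```

```text
t 5.17 pos [692.4 -13.  248.8] yaw 1.7329 xax [-0.002  0.    -1.   ] F [ 0.8  0.1 -1. ] M [ 0.1  -0.16  0.01] w 9.9 q [-0.04  0.51  1.46  0.    1.18 -1.77]
shift cm [-0.13 -5.58 12.06] turn [-0.     0.    -0.002] rows pos 3.2 rot 0.0
```

Emit:
{"api": "servo_tool", "payload": {
  "plan": [
    [[0,-5.6,12,0,0,0,0],[0,-5.6,12,0,0,0,0],[0,-5.6,12,0,0,0,0],[0,-5.6,12,0,0,0,0],[0,-5.6,12,0,0,0,0],[0,-5.6,12,0,0,0,0],[0,-5.6,12,0,0,0,0]]
  ]
}}

```text
t: 5.75
ee_pos: [728.3, 110.8, 249.5]
orientation: [-1.326, 1.13, 1.328]
ft_force: [1.2, -0.2, -0.4]
width: 9.9
```

Run:
```python
from h import *
st();snap('wrist','w3')
```

```text
t 5.75 pos [728.3 110.8 249.5] yaw 1.7320 xax [-0.002 -0.001 -1.   ] F [ 1.2 -0.2 -0.4] M [ 0.04 -0.08  0.  ] w 9.9 q [ 0.14  0.58  1.34 -0.    1.22 -1.6 ]
```

View pics/w3.png

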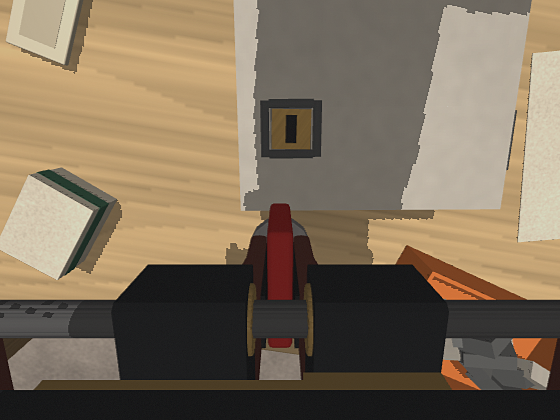

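Run:
```python
from h import *
im=cv2.imread('pics/w3.png');a=cv2.resize(im[80:180,240:340],None,fx=6,fy=6,interpolation=cv2.INTER_CUBIC);cv2.imwrite('pics/w3c.png',a)
```

```text
(no output)
```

View pics/w3c.png

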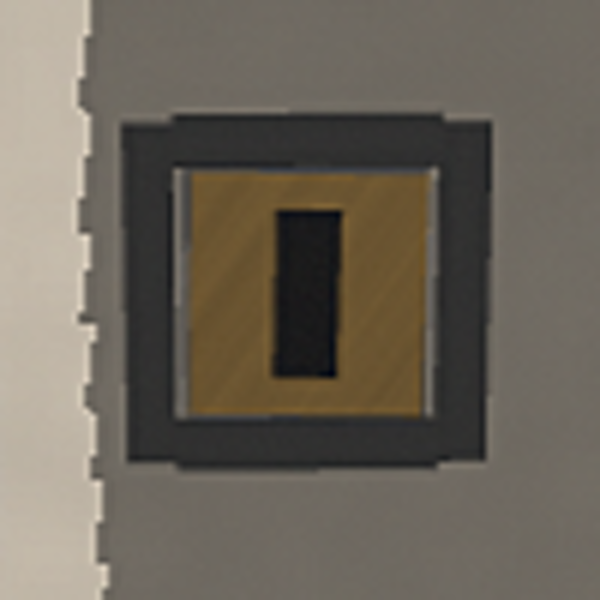

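Run:
```python
from h import *
f=lambda P:(np.array(P,float)+.5)/6-.5+[240,80]
k=back('wrist',f([(276,210),(342,210),(338,378),(272,378)]),140);print(k,k.mean(0))
for v in (k[3]-k[0],k[2]-k[1]):print(np.degrees(np.arctan2(v[1],v[0])))
k=back('wrist',f([(122,120),(490,120),(487,462),(128,462)]),134);print(k,k.mean(0))
for v in (k[3]-k[0],k[2]-k[1]):print(np.degrees(np.arctan2(v[1],v[0])))
```

```text
[[660.30734797 104.63199071 140.        ]
 [659.06261875 112.34379734 140.        ]
 [678.46161455 115.21916725 140.        ]
 [679.73047445 107.35989968 140.        ]] [669.39051393 109.88871375 140.        ]
7.994696298247551
8.431144039252318
[[652.8823047   84.78153573 134.        ]
 [645.85264278 128.3401869  134.        ]
 [686.03018789 135.63805645 134.        ]
 [693.16118386  91.47485493 134.        ]] [669.48157981 110.0586585  134.        ]
9.434878372660224
10.294991756908832
```

Run:
```python
from h import *
st();move([669.7,109.1,215],down(1.716))
```

```text
t 5.80 pos [728.5 110.5 249.9] yaw 1.7313 xax [-0.001 -0.001 -1.   ] F [-0.6  0.4 -1.1] M [ 0.05 -0.1  -0.02] w 9.9 q [ 0.13  0.58  1.34 -0.    1.22 -1.6 ]
shift cm [3.5  5.82 0.81] turn [ 0.015 -0.    -0.001] rows pos 1.6 rot 0.1
```

Emit:
{"api": "servo_tool", "payload": {
  "plan": [
    [[0,3,0.4,0.015,0,0,0],[0,5.82,0.81,0.015,0,0,0],[1.5,5.82,0.81,0.015,0,0,0],[3,5.82,0.81,0.015,0,0,0],[3.5,5.82,0.81,0.015,0,0,0],[3.5,5.82,0.81,0.015,0,0,0],[3.5,5.82,0.81,0.015,0,0,0],[3.5,5.82,0.81,0.015,0,0,0]]
  ]
}}

```text
t: 6.47
ee_pos: [670.9, 110.4, 216.4]
orientation: [-1.317, 1.135, 1.315]
ft_force: [-1.1, -0.9, -0.4]
width: 9.9
```

Run:
```python
from h import *
st();move([669.7,109.1,208],down(1.716));snap('wrist','w4',(180,120,200,150),4);print(proj('wrist',[[669.5,109,140]]))
```

```text
t 6.47 pos [670.9 110.4 216.4] yaw 1.7172 xax [ 0.001  0.    -1.   ] F [-1.1 -0.9 -0.4] M [ 0.08 -0.14 -0.03] w 9.9 q [ 0.15  0.52  1.51 -0.    1.1  -1.57]
shift cm [ 0.84  0.14 -0.11] turn [ 0.001 -0.     0.001] rows pos 0.2 rot 0.0
[[276.19251726 217.35312699]]
```

View pics/w4.png

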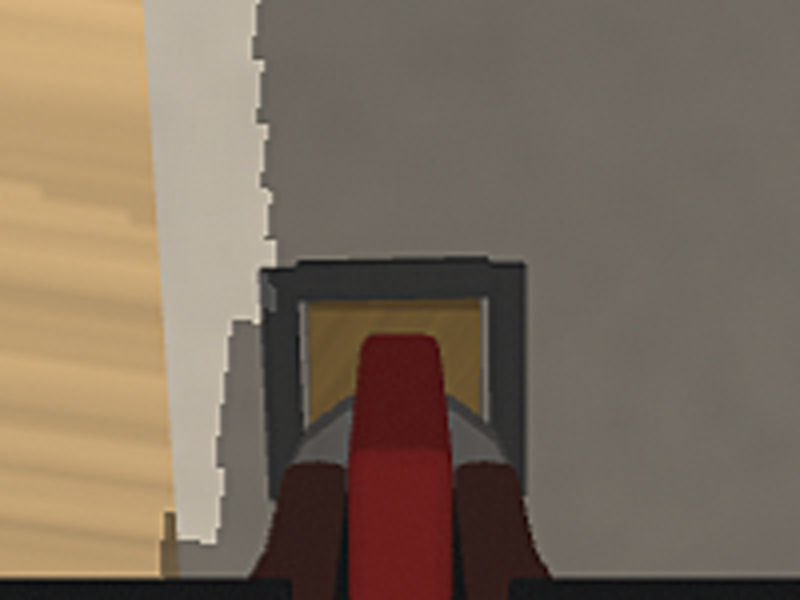

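Emit:
{"api": "servo_tool", "payload": {
  "plan": [
    [[0,0.1,-0.1,0,0,0,0],[0.4,0.12,-0.1,0,0,0,0],[0.6,0.12,-0.1,0,0,0,0],[0.8,0.12,-0.1,0,0,0,0],[1.0,0.12,-0.1,0,0,0,0],[1.2,0.12,-0.1,0,0,0,0],[1.4,0.12,-0.1,0,0,0,0],[1.4,0.12,-0.1,0,0,0,0]]
  ]
}}

```text
t: 7.18
ee_pos: [668.9, 109.8, 200.9]
orientation: [-1.316, 1.137, 1.317]
ft_force: [0.3, -0.5, -0.8]
width: 9.8
```

Run:
```python
from h import *
st();move([669.7,109.1,173],down(1.716))
```

```text
t 7.18 pos [668.9 109.8 200.9] yaw 1.7180 xax [-0.001 -0.    -1.   ] F [ 0.3 -0.5 -0.8] M [ 0.02 -0.17  0.  ] w 9.8 q [ 0.15  0.54  1.53  0.    1.07 -1.57]
shift cm [ 2.79 -0.07 -0.08] turn [ 0.002  0.    -0.001] rows pos 0.7 rot 0.0
```

Tip is inside ~7 mm with no force. Continue.

Emit:
{"api": "servo_tool", "payload": {
  "plan": [
    [[0.3,0,-0.05,0,0,0,0],[0.6,-0.05,-0.05,0,0,0,0],[0.9,-0.05,-0.05,0,0,0,0],[1.2,-0.05,-0.05,0,0,0,0],[1.5,-0.05,-0.05,0,0,0,0],[1.8,-0.05,-0.05,0,0,0,0],[1.8,-0.05,-0.05,0,0,0,0]]
  ]
}}

```text
t: 7.77
ee_pos: [669.3, 109.3, 182.7]
orientation: [-1.316, 1.137, 1.318]
ft_force: [0.1, 0.1, -0.7]
width: 10.0
```

Run:
```python
from h import *
st();move([669.7,109.1,173],down(1.716))
```

```text
t 7.77 pos [669.3 109.3 182.7] yaw 1.7180 xax [-0.001 -0.    -1.   ] F [ 0.1  0.1 -0.7] M [ 0.03 -0.1  -0.06] w 10.0 q [ 0.14  0.56  1.54  0.    1.04 -1.57]
shift cm [ 0.97 -0.03 -0.03] turn [ 0.002  0.    -0.001] rows pos 0.2 rot 0.0
```

Emit:
{"api": "servo_tool", "payload": {
  "plan": [
    [[0.3,0,0,0,0,0,0],[0.6,0,0,0,0,0,0],[0.9,0,0,0,0,0,0],[1.0,0,0,0,0,0,0],[1.05,0,0,0,0,0,0],[1.05,0,0,0,0,0,0],[1.05,0,0,0,0,0,0]]
  ]
}}

```text
t: 8.35
ee_pos: [669.9, 109.4, 173.2]
orientation: [-1.317, 1.136, 1.317]
ft_force: [0.2, 0.4, -1.1]
width: 9.5
```

Run:
```python
from h import *
st()
```

```text
t 8.35 pos [669.9 109.4 173.2] yaw 1.7180 xax [ 0.  0. -1.] F [ 0.2  0.4 -1.1] M [ 0.04 -0.16  0.02] w 9.5 q [ 0.14  0.57  1.55 -0.    1.03 -1.57]
```

Emit:
{"api": "servo_tool", "payload": {
  "plan": [
    [[0.08,0,0,0,0,0,0],[0.12,0,0,0,0,0,0],[0.12,0,0,0,0,0,0],[0.12,0,0,0,0,0,0]]
  ]
}}

```text
t: 8.68
ee_pos: [670.0, 109.4, 172.4]
orientation: [-1.317, 1.135, 1.316]
ft_force: [-1.1, 0.5, 1.9]
width: 9.9
```

Run:
```python
from h import *
st()
```

```text
t 8.68 pos [670.  109.4 172.4] yaw 1.7180 xax [ 0.001  0.    -1.   ] F [-1.1  0.5  1.9] M [0.04 0.07 0.01] w 9.9 q [ 0.14  0.57  1.55  0.    1.02 -1.57]
```

Emit:
{"api": "servo_tool", "payload": {
  "plan": [
    [[0,0,0,0.1,0,0,0],[0,0,0,0.2,0,0,0],[0,0,0,0.3,0,0,0],[0,0,0,0.4,0,0,0],[0,0,0,0.5,0,0,0],[0,0,0,0.6,0,0,0],[0,0,0,0.7,0,0,0],[0,0,0,0.8,0,0,0]]
  ]
}}

```text
t: 9.35
ee_pos: [669.9, 108.8, 172.4]
orientation: [-0.714, 1.451, 0.712]
ft_force: [-0.9, -2.1, 3.6]
width: 10.3
```

Run:
```python
from h import *
st()
```

```text
t 9.35 pos [669.9 108.8 172.4] yaw 0.9135 xax [ 0.    -0.001 -1.   ] F [-0.9 -2.1  3.6] M [-0.51  0.09  0.17] w 10.3 q [ 0.14  0.57  1.55 -0.    1.02 -0.77]
```

Emit:
{"api": "servo_tool", "payload": {
  "plan": [
    [[0,0,0,0.1,0,0,0],[0,0,0,0.2,0,0,0],[0,0,0,0.3,0,0,0],[0,0,0,0.4,0,0,0],[0,0,0,0.5,0,0,0],[0,0,0,0.6,0,0,0],[0,0,0,0.7,0,0,0],[0,0,0,0.7,0,0,0]]
  ]
}}

```text
t: 10.02
ee_pos: [669.4, 108.5, 172.4]
orientation: [-0.168, 1.565, 0.166]
ft_force: [-3.0, -3.8, 4.8]
width: 9.8
```

Run:
```python
from h import *
st()
```

```text
t 10.02 pos [669.4 108.5 172.4] yaw 0.2129 xax [-0.001 -0.001 -1.   ] F [-3.  -3.8  4.8] M [-0.75  0.55  0.01] w 9.8 q [ 0.14  0.57  1.55 -0.    1.03 -0.07]
```

Emit:
{"api": "servo_tool", "payload": {
  "plan": [
    [[0,0,0,0.05,0,0,0],[0,0,0,0.1,0,0,0],[0,0,0,0.13,0,0,0],[0,0,0,0.13,0,0,0],[0,0,0,0.13,0,0,0]]
  ]
}}

```text
t: 10.43
ee_pos: [669.3, 108.4, 172.3]
orientation: [-0.07, 1.571, 0.068]
ft_force: [-2.8, -3.6, 5.7]
width: 10.2
```

Run:
```python
from h import *
st()
```

```text
t 10.43 pos [669.3 108.4 172.3] yaw 0.0880 xax [-0.001 -0.002 -1.   ] F [-2.8 -3.6  5.7] M [-0.78  0.62  0.02] w 10.2 q [ 0.14  0.57  1.55 -0.    1.03  0.06]
```

Emit:
{"api": "servo_tool", "payload": {
  "plan": [
    [[0,0,0,0.05,0,0,0],[0,0,0,0.1,0,0,0],[0,0,0,0.1,0,0,0],[0,0,0,0.1,0,0,0]]
  ]
}}

```text
t: 10.77
ee_pos: [669.2, 108.4, 172.4]
orientation: [0.008, 1.572, -0.011]
ft_force: [-3.4, -3.9, 5.7]
width: 9.7
```

Run:
```python
from h import *
st()
```

```text
t 10.77 pos [669.2 108.4 172.4] yaw -0.0117 xax [-0.001 -0.002 -1.   ] F [-3.4 -3.9  5.7] M [-0.78  0.66  0.15] w 9.7 q [ 0.14  0.57  1.55 -0.    1.03  0.16]
```

Emit:
{"api": "servo_tool", "payload": {
  "plan": [
    [[0,0,0,0.04,0,0,0],[0,0,0,0.08,0,0,0],[0,0,0,0.08,0,0,0],[0,0,0,0.08,0,0,0]]
  ]
}}

```text
t: 11.1
ee_pos: [669.2, 108.4, 172.4]
orientation: [0.07, 1.571, -0.073]
ft_force: [-4.2, -4.0, 5.4]
width: 10.3
```

Run:
```python
from h import *
st();snap('wrist','w5',(180,100,200,150),4)
```

```text
t 11.10 pos [669.2 108.4 172.4] yaw -0.0905 xax [-0.001 -0.002 -1.   ] F [-4.2 -4.   5.4] M [-0.78  0.63  0.65] w 10.3 q [ 0.14  0.57  1.55 -0.    1.03  0.24]
```

View pics/w5.png

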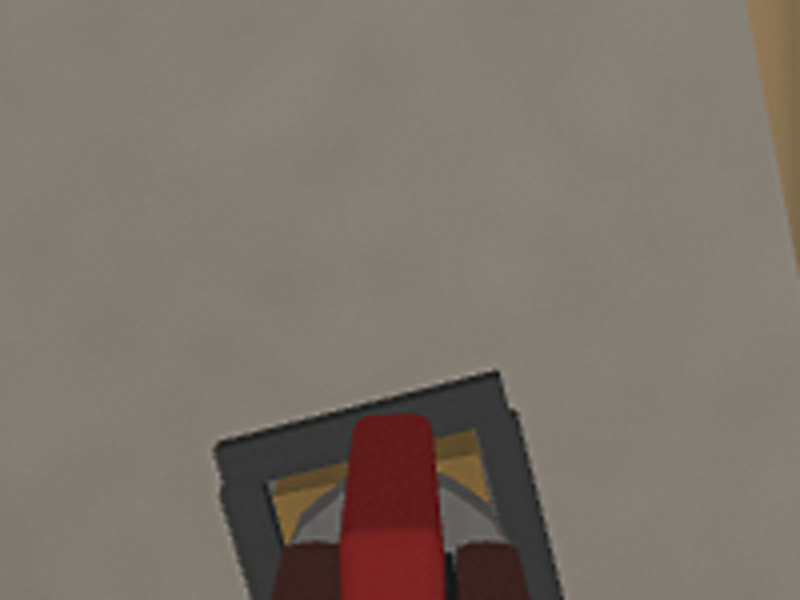

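Emit:
{"api": "servo_tool", "payload": {
  "plan": [
    [[0,0,0,-0.04,0,0,0],[0,0,0,-0.09,0,0,0],[-0.2,0,0,-0.09,0,0,0],[-0.5,0,0,-0.09,0,0,0],[-1,0,0,-0.09,0,0,0],[-1,0,0,-0.09,0,0,0]]
  ]
}}

```text
t: 11.65
ee_pos: [669.1, 109.4, 181.9]
orientation: [0.002, 1.573, -0.002]
ft_force: [-2.2, -1.0, -3.8]
width: 9.8
```

Run:
```python
from h import *
st()
```

```text
t 11.65 pos [669.1 109.4 181.9] yaw -0.0028 xax [-0.002 -0.    -1.   ] F [-2.2 -1.  -3.8] M [-0.2   0.41  0.07] w 9.8 q [0.14 0.56 1.54 0.   1.04 0.15]
```

Emit:
{"api": "servo_tool", "payload": {
  "plan": [
    [[-1,0,0,0,0,0,0],[-2,0,0,0,0,0,0],[-3,0,0,0,0,0,0],[-4,0,0,0,0,0,0],[-6,0,0,0,0,0,0],[-8,0,0,0,0,0,0],[-8,0,0,0,0,0,0]]
  ]
}}

```text
t: 12.23
ee_pos: [672.5, 109.9, 268.0]
orientation: [0.003, 1.562, -0.0]
ft_force: [0.7, 0.1, -0.4]
width: 9.7
```

Run:
```python
from h import *
st();snap('wrist','w6'); snap('top','t6',(120,130,140,160),4)
```

```text
t 12.23 pos [672.5 109.9 268. ] yaw -0.0021 xax [ 0.009  0.001 -1.   ] F [ 0.7  0.1 -0.4] M [-0.04 -0.08  0.01] w 9.7 q [0.14 0.47 1.47 0.   1.19 0.15]
```

View pics/w6.png

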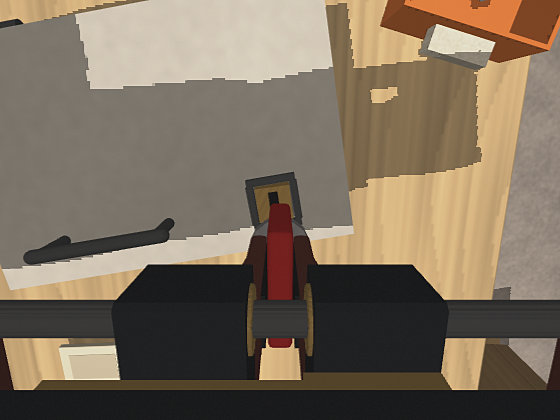

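View pics/t6.png

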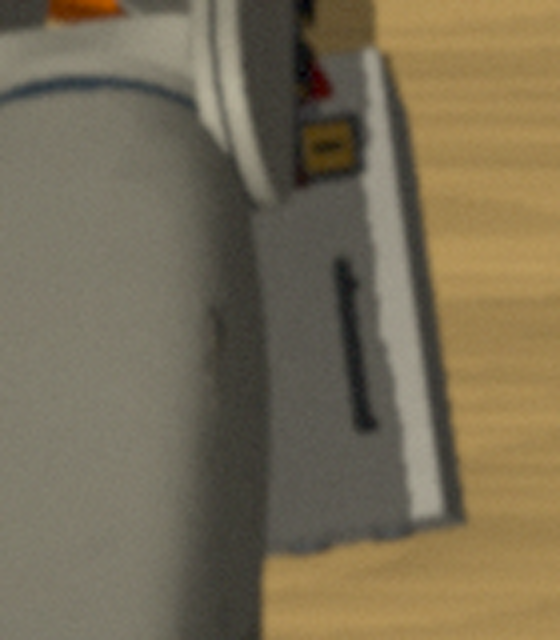

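Run:
```python
from h import *
st();move([607.5,-337.2,200],down(-1.417))
```

```text
t 12.33 pos [670.5 109.5 263.5] yaw -0.0021 xax [ 0.003  0.001 -1.   ] F [-0.2  0.  -1.2] M [ 0.01 -0.06 -0.  ] w 9.8 q [0.14 0.48 1.48 0.   1.18 0.15]
shift cm [  6.31 -44.69  -6.23] turn [ 1.415  0.002 -0.003] rows pos 10.9 rot 11.3
```

Emit:
{"api": "servo_tool", "payload": {
  "plan": [
    [[0,-44.7,-6.2,1.415,0,0,0],[0,-44.7,-6.2,1.415,0,0,0],[0,-44.7,-6.2,1.415,0,0,0],[0,-44.7,-6.2,1.415,0,0,0],[0,-44.7,-6.2,1.415,0,0,0],[0,-44.7,-6.2,1.415,0,0,0],[0,-44.7,-6.2,1.415,0,0,0],[0,-44.7,-6.2,1.415,0,0,0]]
  ]
}}

```text
t: 13.0
ee_pos: [622.0, -222.4, 260.5]
orientation: [0.786, 1.426, -0.786]
ft_force: [0.8, 0.4, -0.7]
width: 10.0
```

Run:
```python
from h import *
st();move([607.5,-337.2,150],down(-1.417))
```

```text
t 13.00 pos [ 622.  -222.4  260.5] yaw -1.0082 xax [-0.002  0.001 -1.   ] F [ 0.8  0.4 -0.7] M [ 0.08  0.   -0.02] w 10.0 q [-0.36  0.45  1.52  0.    1.17  0.65]
shift cm [11.04 -7.34  8.96] turn [ 0.409 -0.001  0.001] rows pos 3.8 rot 3.3
```

Emit:
{"api": "servo_tool", "payload": {
  "plan": [
    [[0,-7.3,9,0.41,0,0,0],[0,-7.3,9,0.41,0,0,0],[0,-7.3,9,0.41,0,0,0],[2,-7.3,9,0.41,0,0,0],[6,-7.3,9,0.41,0,0,0],[9,-7.3,9,0.41,0,0,0],[10,-7.3,9,0.41,0,0,0],[10,-7.3,9,0.41,0,0,0]]
  ]
}}

```text
t: 13.67
ee_pos: [607.8, -334.5, 157.4]
orientation: [1.092, 1.288, -1.094]
ft_force: [-0.3, 0.3, -1.4]
width: 9.8
```

Run:
```python
from h import *
st();move([607.5,-337.2,120],down(-1.417));snap('wrist','w7',(180,100,200,150),4)
```

```text
t 13.67 pos [ 607.8 -334.5  157.4] yaw -1.4122 xax [-0.007  0.004 -1.   ] F [-0.3  0.3 -1.4] M [ 0.03  0.05 -0.01] w 9.8 q [-0.52  0.61  1.51  0.    1.03  0.89]
shift cm [ 3.74 -0.05  0.28] turn [ 0.005 -0.005  0.006] rows pos 0.9 rot 0.1
```

View pics/w7.png

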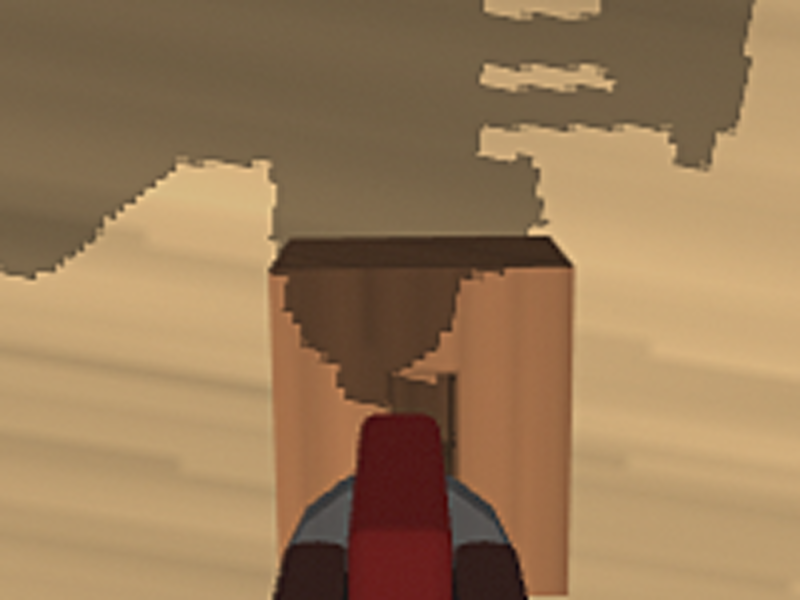

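Emit:
{"api": "servo_tool", "payload": {
  "plan": [
    [[0,-0.05,0.3,0.005,0,0,0],[1,-0.05,0.3,0.005,0,0,0],[2,-0.05,0.3,0.005,0,0,0],[2,-0.05,0.3,0.005,0,0,0],[2,-0.05,0.3,0.005,0,0,0],[2,-0.05,0.3,0.005,0,0,0]]
  ]
}}

```text
t: 14.22
ee_pos: [610.4, -338.9, 142.1]
orientation: [1.095, 1.278, -1.095]
ft_force: [-0.4, 0.0, -2.0]
width: 10.0
```

Run:
```python
from h import *
st();move([607.5,-337.2,112],down(-1.417));snap('wrist','w8',(180,100,200,150),4)
```

```text
t 14.22 pos [ 610.4 -338.9  142.1] yaw -1.4169 xax [ 0. -0. -1.] F [-0.4  0.  -2. ] M [0.01 0.   0.  ] w 10.0 q [-0.52  0.63  1.51  0.    1.    0.89]
shift cm [ 3.01 -0.26 -0.21] turn [ 0.  0. -0.] rows pos 0.7 rot 0.0
```

View pics/w8.png

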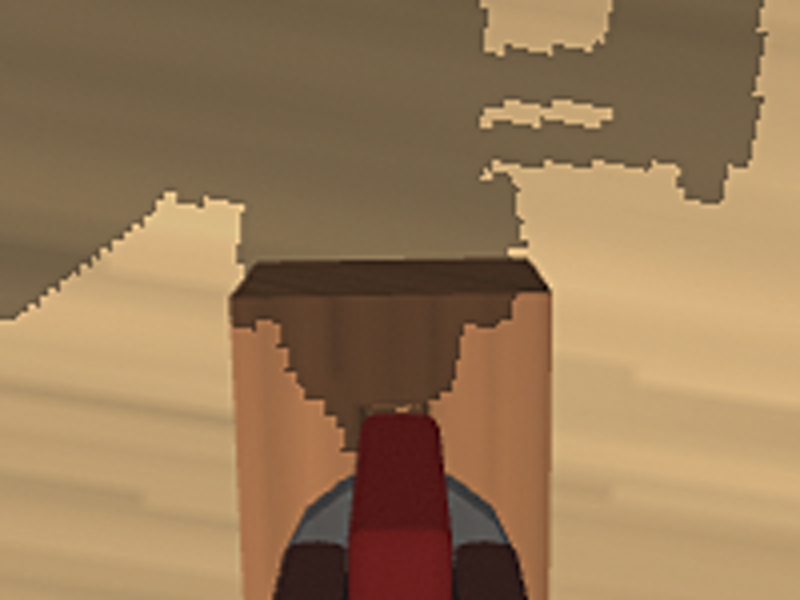

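Emit:
{"api": "servo_tool", "payload": {
  "plan": [
    [[0,-0.26,-0.14,0,0,0,0],[1,-0.26,-0.14,0,0,0,0],[2,-0.26,-0.14,0,0,0,0],[2.6,-0.26,-0.14,0,0,0,0],[3,-0.26,-0.14,0,0,0,0],[3.4,-0.26,-0.14,0,0,0,0],[3.8,-0.26,-0.14,0,0,0,0],[3.8,-0.26,-0.14,0,0,0,0]]
  ]
}}

```text
t: 14.93
ee_pos: [607.1, -337.7, 102.8]
orientation: [1.095, 1.279, -1.096]
ft_force: [0.6, -0.0, -1.2]
width: 9.9
```

Run:
```python
from h import *
st();move([607.5,-337.2,81],down(-1.417))
```

```text
t 14.93 pos [ 607.1 -337.7  102.8] yaw -1.4170 xax [-0.001  0.001 -1.   ] F [ 0.6 -0.  -1.2] M [ 0.03  0.03 -0.04] w 9.9 q [-0.52  0.68  1.54 -0.    0.93  0.89]
shift cm [ 2.18  0.05 -0.04] turn [-0.    -0.001  0.001] rows pos 0.5 rot 0.0
```

Emit:
{"api": "servo_tool", "payload": {
  "plan": [
    [[0.5,0,0,0,0,0,0],[1.0,0,0,0,0,0,0],[1.5,0,0,0,0,0,0],[1.9,0,0,0,0,0,0],[2.1,0,0,0,0,0,0],[2.25,0,0,0,0,0,0],[2.25,0,0,0,0,0,0]]
  ]
}}

```text
t: 15.52
ee_pos: [607.3, -337.8, 81.0]
orientation: [1.095, 1.278, -1.095]
ft_force: [0.0, -0.0, -1.5]
width: 10.1
```

Run:
```python
from h import *
st()
```

```text
t 15.52 pos [ 607.3 -337.8   81. ] yaw -1.4170 xax [-0.  0. -1.] F [ 0.  -0.  -1.5] M [ 0.01 -0.02 -0.02] w 10.1 q [-0.52  0.71  1.54 -0.    0.89  0.89]
```

Release (finishing ~1 mm lower first), then rise.

Emit:
{"api": "servo_tool", "payload": {
  "plan": [
    [[0.06,0,0,0,0,0,0],[0.06,0,0,0,0,0,3],[0.06,0,0,0,0,0,3],[0.06,0,0,0,0,0,3],[0.06,0,0,0,0,0,3],[0.06,0,0,0,0,0,4],[0.06,0,0,0,0,0,4],[0.06,0,0,0,0,0,4]]
  ]
}}

```text
t: 16.18
ee_pos: [607.5, -337.9, 80.8]
orientation: [1.095, 1.278, -1.095]
ft_force: [-0.7, -0.8, 0.1]
width: 39.7
```

Emit:
{"api": "servo_tool", "payload": {
  "plan": [
    [[-3,0,0,0,0,0,4],[-7,0,0,0,0,0,4],[-11,0,0,0,0,0,4],[-15,0,0,0,0,0,4],[-18,0,0,0,0,0,4],[-18,0,0,0,0,0,4],[-18,0,0,0,0,0,4]]
  ]
}}

```text
t: 16.77
ee_pos: [608.5, -338.5, 263.5]
orientation: [1.095, 1.273, -1.094]
ft_force: [-0.0, -0.2, 0.0]
width: 40.3
```

Run:
```python
from h import *
st();snap('wrist','w9')
```

```text
t 16.77 pos [ 608.5 -338.5  263.5] yaw -1.4170 xax [ 0.004 -0.002 -1.   ] F [-0.  -0.2  0. ] M [ 0.   -0.01 -0.03] w 40.3 q [-0.52  0.5   1.44  0.    1.2   0.89]
```

View pics/w9.png

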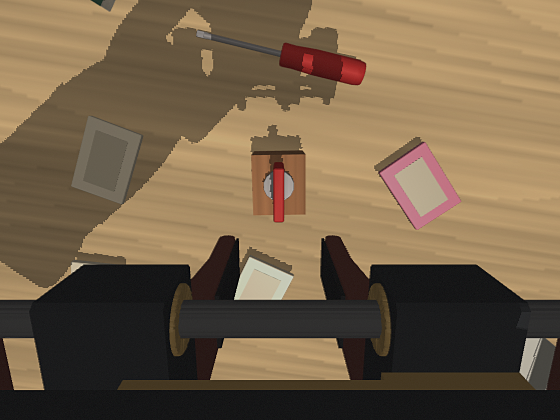

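Run:
```python
from h import *
st();move([500,80,280],down(-1.407))
```

```text
t 16.82 pos [ 607.4 -337.9  261.1] yaw -1.4170 xax [ 0.001 -0.    -1.   ] F [ 0.2 -0.2 -0.1] M [0.03 0.01 0.05] w 40.3 q [-0.52  0.5   1.44  0.    1.2   0.89]
shift cm [ -1.92  -4.21 -42.94] turn [-0.01   0.    -0.001] rows pos 10.4 rot 0.1
```

Emit:
{"api": "servo_tool", "payload": {
  "plan": [
    [[-1.9,-4.2,-43,-0.01,0,0,6],[-1.9,-4.2,-43,-0.01,0,0,6],[-1.9,-4.2,-43,-0.01,0,0,6],[-1.9,-4.2,-43,-0.01,0,0,6],[-1.9,-4.2,-43,-0.01,0,0,6],[-1.9,-4.2,-43,-0.01,0,0,6],[-1.9,-4.2,-43,-0.01,0,0,6],[-1.9,-4.2,-43,-0.01,0,0,6]]
  ]
}}

```text
t: 17.48
ee_pos: [522.6, -13.6, 273.4]
orientation: [1.086, 1.285, -1.09]
ft_force: [0.7, 1.4, 0.4]
width: 60.3
```

Run:
```python
from h import *
st();move([500,80,280],down(-1.407))
```

```text
t 17.48 pos [522.6 -13.6 273.4] yaw -1.4073 xax [-0.004  0.    -1.   ] F [0.7 1.4 0.4] M [ 0.03 -0.06 -0.04] w 60.3 q [-0.05  0.23  1.82  0.    1.1   1.36]
shift cm [-0.65 -0.71 -9.6 ] turn [-0.    -0.001  0.004] rows pos 2.3 rot 0.0
```

Emit:
{"api": "servo_tool", "payload": {
  "plan": [
    [[-0.6,-0.7,-9.2,0,0,0,6],[-0.6,-0.7,-9.2,0,0,0,6],[-0.6,-0.7,-9.2,0,0,0,6],[-0.6,-0.7,-9.2,0,0,0,6],[-0.6,-0.7,-9.2,0,0,0,6],[-0.6,-0.7,-9.2,0,0,0,6]]
  ]
}}

```text
t: 17.98
ee_pos: [502.7, 73.2, 280.4]
orientation: [1.087, 1.283, -1.09]
ft_force: [0.4, -0.4, -1.0]
width: 60.2
```

Run:
```python
from h import *
st();snap('wrist','w10')
```

```text
t 17.98 pos [502.7  73.2 280.4] yaw -1.4076 xax [-0.002 -0.001 -1.   ] F [ 0.4 -0.4 -1. ] M [ 0.01 -0.02 -0.06] w 60.2 q [ 0.12  0.2   1.84 -0.    1.1   1.53]
```

View pics/w10.png

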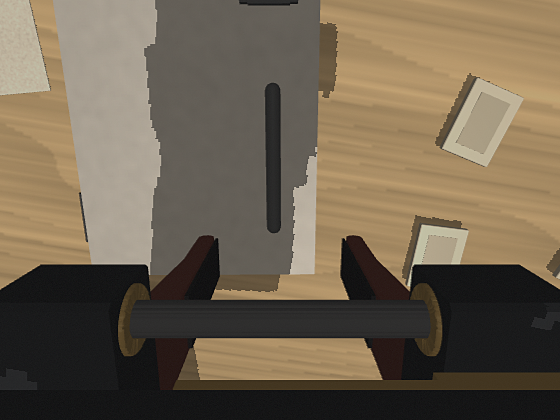

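Run:
```python
from h import *
h=back('wrist',[(272,84),(274.3,233)],167);print(h,h.mean(0),np.linalg.norm(h[0]-h[1]));v=h[0]-h[1];print(np.degrees(np.arctan2(v[1],v[0])))
e=back('wrist',[(320,0),(315,274),(90,275),(54,0)],132);print(e)
for v in (e[0]-e[1],e[2]-e[1],e[3]-e[2]):print(np.degrees(np.arctan2(v[1],v[0])),np.linalg.norm(v))
psi=np.radians(9.3);Rm=np.array([[np.cos(psi),-np.sin(psi)],[np.sin(psi),np.cos(psi)]])
print('center from handle',h.mean(0)[:2]-Rm@[-45,-65], 'door width check; corner', Rm.T@(e[1][:2]-h.mean(0)[:2]))
```

```text
[[590.43588899  93.61964928 167.        ]
 [481.54237474  74.62299503 167.        ]] [535.98913186  84.12132215 167.        ] 110.53809443036613
9.895758641300283
[[658.72436695  68.31788643 132.        ]
 [436.90862029  30.32464824 132.        ]
 [402.82322916 233.31733694 132.        ]
 [626.25653127 267.07401982 132.        ]]
9.719468730300989 225.04602110309693
99.53186459265446 205.83451011461923
8.591368961497121 225.96892293871727
center from handle [569.89339073 155.53911567] door width check; corner [-106.4719173   -37.07776591]
```

Run:
```python
from h import *
st();move([536,84.1,163],down(-1.405))
```

```text
t 18.03 pos [502.9  72.9 280.6] yaw -1.4085 xax [-0.001 -0.001 -1.   ] F [-0.2  0.3 -0.6] M [ 0.03 -0.01 -0.01] w 59.9 q [ 0.12  0.2   1.84 -0.    1.1   1.53]
shift cm [11.76  3.46 -0.58] turn [-0.004  0.     0.001] rows pos 2.9 rot 0.0
```

Emit:
{"api": "servo_tool", "payload": {
  "plan": [
    [[1,3.4,-0.58,0,0,0,6],[5,3.4,-0.58,0,0,0,6],[9,3.4,-0.58,0,0,0,6],[11.7,3.4,-0.58,0,0,0,5],[11.7,3.4,-0.58,0,0,0,3],[11.7,3.4,-0.58,0,0,0,3],[11.7,3.4,-0.58,0,0,0,2.5],[11.7,3.4,-0.58,0,0,0,2.5]]
  ]
}}

```text
t: 18.7
ee_pos: [537.1, 85.2, 166.5]
orientation: [1.09, 1.279, -1.086]
ft_force: [0.3, -0.2, 1.1]
width: 30.2
```

Run:
```python
from h import *
st();snap('wrist','w11',(180,100,200,150),4)
```

```text
t 18.70 pos [537.1  85.2 166.5] yaw -1.4079 xax [ 0.004  0.    -1.   ] F [ 0.3 -0.2  1.1] M [-0.01 -0.03 -0.03] w 30.2 q [ 0.14  0.4   1.86 -0.    0.87  1.54]
```

View pics/w11.png

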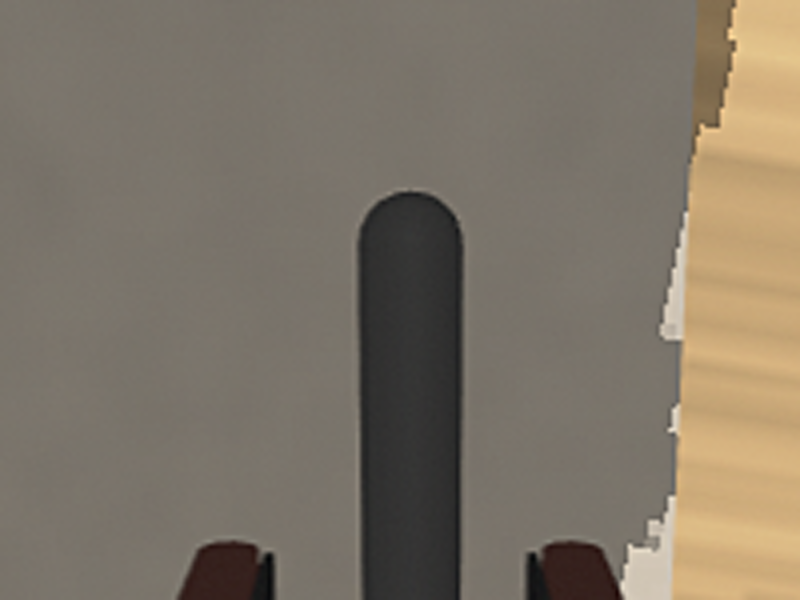

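Emit:
{"api": "servo_tool", "payload": {
  "plan": [
    [[0,0,0.02,0,0,0,0],[0,0,0.02,0,0,0,0],[0,0,0.02,0,0,0,0],[0,0,0.02,0,0,0,0],[0,0,0.02,0,0,0,0]]
  ]
}}

```text
t: 19.17
ee_pos: [536.4, 83.8, 165.6]
orientation: [1.086, 1.279, -1.087]
ft_force: [0.7, -10.2, 4.5]
width: 10.2
```

```bash
cat > door.py <<'E'
from h import *
psi=0.166; C=np.array([570.,155.5]); 
RX=np.array([[np.cos(psi),-np.sin(psi)],[np.sin(psi),np.cos(psi)]])
def w(bx,by,z): return np.r_[C+RX@[bx,by],z]
def bar(a): return (-45, 100-165*np.cos(a)+47*np.sin(a), 120+165*np.sin(a)+47*np.cos(a))
E
python3 - <<'E'
from door import *
st();p,r,o=pose()
for a in np.arange(0,1.95,.1):
    b=np.array(bar(a))-bar(0); print('%.1f'%a,b.round(1), 'tool cm x %.2f z %.2f'%(-b[2]/10,-b[1]/10))
print(w(-45,-65,167))
E
```

```text
t 19.17 pos [536.4  83.8 165.6] yaw -1.4060 xax [ 0.002 -0.003 -1.   ] F [  0.7 -10.2   4.5] M [-1.66 -0.14  0.04] w 10.2 q [ 0.13  0.4   1.87 -0.    0.87  1.54]
0.0 [0. 0. 0.] tool cm x -0.00 z -0.00
0.1 [ 0.   5.5 16.2] tool cm x -1.62 z -0.55
0.2 [ 0.  12.6 31.8] tool cm x -3.18 z -1.26
0.3 [ 0.  21.3 46.7] tool cm x -4.67 z -2.13
0.4 [ 0.  31.3 60.5] tool cm x -6.05 z -3.13
0.5 [ 0.  42.7 73.4] tool cm x -7.34 z -4.27
0.6 [ 0.  55.4 85. ] tool cm x -8.50 z -5.54
0.7 [ 0.  69.1 95.2] tool cm x -9.52 z -6.91
0.8 [  0.   83.8 104.1] tool cm x -10.41 z -8.38
0.9 [  0.   99.3 111.5] tool cm x -11.15 z -9.93
1.0 [  0.  115.4 117.2] tool cm x -11.72 z -11.54
1.1 [  0.  132.  121.4] tool cm x -12.14 z -13.20
1.2 [  0.  149.  123.8] tool cm x -12.38 z -14.90
1.3 [  0.  166.1 124.6] tool cm x -12.46 z -16.61
1.4 [  0.  183.3 123.6] tool cm x -12.36 z -18.33
1.5 [  0.  200.2 120.9] tool cm x -12.09 z -20.02
1.6 [  0.  216.8 116.6] tool cm x -11.66 z -21.68
1.7 [  0.  232.9 110.6] tool cm x -11.06 z -23.29
1.8 [  0.  248.3 103. ] tool cm x -10.30 z -24.83
1.9 [  0.  262.8  93.9] tool cm x -9.39 z -26.28
[536.35910092  83.95777534 167.        ]
```

Emit:
{"api": "servo_tool", "payload": {
  "plan": [
    [[-0.8,0,-0.25,0,-0.015,0,0],[-1.62,0,-0.55,0,-0.03,0,0],[-2.4,0,-0.9,0,-0.045,0,0],[-3.18,0,-1.26,0,-0.06,0,0],[-3.93,0,-1.7,0,-0.075,0,0],[-4.67,0,-2.13,0,-0.09,0,0],[-5.36,0,-2.63,0,-0.1,0,0],[-6.05,0,-3.13,0,-0.12,0,0]]
  ]
}}

```text
t: 19.83
ee_pos: [531.3, 113.6, 226.0]
orientation: [1.004, 1.182, -1.137]
ft_force: [3.3, -12.8, -2.1]
width: 10.0
```

Run:
```python
from door import *
st();p,r,o=pose();b=RX.T@(p[:2]-C);print(b); print(np.arctan2(p[2]-120,100-b[1])-np.arctan2(47,165))
```

```text
t 19.83 pos [531.3 113.6 226. ] yaw -1.4065 xax [ 0.022 -0.123 -0.992] F [  3.3 -12.8  -2.1] M [-2.15 -0.75  0.11] w 10.0 q [ 0.26  0.32  1.82 -0.15  1.02  1.74]
[-45.11312926 -34.92621957]
0.3885751367698143
```

```bash
cat >> door.py <<'E'
def rows(a1,n,k=0.3,g=0):
    p,r,o=pose();b=RX.T@(p[:2]-C); a0=np.arctan2(p[2]-120,100-b[1])-np.arctan2(47,165); print('a0',a0)
    for a in np.linspace(a0,a1,n+1)[1:]:
        d=w(*bar(a))-w(*bar(a0)); t=r.inv().apply(d)/10
        print([*[float(x) for x in t.round(2)],0,round(-k*(a-a0),3),0,g],end=', ')
    print()
E
python3 - <<'E'
from door import *
rows(1.05,8)
E
```

```text
a0 0.3885751367698143
[-1.18, 0.0, -0.78, 0, np.float64(-0.025), 0, 0], [-2.3, -0.0, -1.65, 0, np.float64(-0.05), 0, 0], [-3.34, -0.0, -2.62, 0, np.float64(-0.074), 0, 0], [-4.3, -0.0, -3.66, 0, np.float64(-0.099), 0, 0], [-5.17, -0.0, -4.78, 0, np.float64(-0.124), 0, 0], [-5.94, -0.0, -5.97, 0, np.float64(-0.149), 0, 0], [-6.61, -0.0, -7.22, 0, np.float64(-0.174), 0, 0], [-7.18, -0.01, -8.52, 0, np.float64(-0.198), 0, 0],
```

Emit:
{"api": "servo_tool", "payload": {
  "plan": [
    [[-1.18,0,-0.78,0,-0.025,0,0],[-2.3,0,-1.65,0,-0.05,0,0],[-3.34,0,-2.62,0,-0.074,0,0],[-4.3,0,-3.66,0,-0.1,0,0],[-5.17,0,-4.78,0,-0.124,0,0],[-5.94,0,-5.97,0,-0.15,0,0],[-6.61,0,-7.22,0,-0.174,0,0],[-7.18,0,-8.52,0,-0.2,0,0]]
  ]
}}

```text
t: 20.5
ee_pos: [515.7, 206.1, 288.5]
orientation: [0.868, 1.021, -1.208]
ft_force: [0.9, -9.3, 7.2]
width: 10.3
```

Run:
```python
from door import *
st();rows(1.6,8)
```

```text
t 20.50 pos [515.7 206.1 288.5] yaw -1.4082 xax [ 0.054 -0.316 -0.947] F [ 0.9 -9.3  7.2] M [-1.97 -0.22 -0.08] w 10.3 q [ 0.52  0.32  1.69 -0.32  1.26  2.05]
a0 1.0542440225618925
[-0.59, -0.0, -1.01, 0, np.float64(-0.02), 0, 0], [-1.12, -0.01, -2.06, 0, np.float64(-0.041), 0, 0], [-1.57, -0.01, -3.14, 0, np.float64(-0.061), 0, 0], [-1.94, -0.01, -4.24, 0, np.float64(-0.082), 0, 0], [-2.24, -0.02, -5.38, 0, np.float64(-0.102), 0, 0], [-2.46, -0.02, -6.52, 0, np.float64(-0.123), 0, 0], [-2.61, -0.02, -7.69, 0, np.float64(-0.143), 0, 0], [-2.67, -0.03, -8.85, 0, np.float64(-0.164), 0, 0],
```

Emit:
{"api": "servo_tool", "payload": {
  "plan": [
    [[-0.59,0,-1.01,0,-0.02,0,0],[-1.12,0,-2.06,0,-0.04,0,0],[-1.57,0,-3.14,0,-0.06,0,0],[-1.94,0,-4.24,0,-0.08,0,0],[-2.24,0,-5.38,0,-0.1,0,0],[-2.46,0,-6.52,0,-0.12,0,0],[-2.61,0,-7.69,0,-0.14,0,0],[-2.67,0,-8.85,0,-0.16,0,0]]
  ]
}}

```text
t: 21.17
ee_pos: [500.9, 299.3, 286.2]
orientation: [0.762, 0.893, -1.254]
ft_force: [1.5, -3.9, 7.1]
width: 10.2
```

Run:
```python
from door import *
st();rows(1.8,6,k=0.15)
```

```text
t 21.17 pos [500.9 299.3 286.2] yaw -1.4088 xax [ 0.079 -0.457 -0.886] F [ 1.5 -3.9  7.1] M [-1.17 -0.35  0.12] w 10.2 q [ 0.72  0.44  1.57 -0.41  1.42  2.25]
a0 1.6033331660134376
[-0.09, -0.0, -0.56, 0, np.float64(-0.005), 0, 0], [-0.16, -0.0, -1.11, 0, np.float64(-0.01), 0, 0], [-0.21, -0.01, -1.67, 0, np.float64(-0.015), 0, 0], [-0.24, -0.01, -2.23, 0, np.float64(-0.02), 0, 0], [-0.25, -0.01, -2.8, 0, np.float64(-0.025), 0, 0], [-0.25, -0.01, -3.36, 0, np.float64(-0.03), 0, 0],
```

Emit:
{"api": "servo_tool", "payload": {
  "plan": [
    [[-0.09,0,-0.56,0,-0.005,0,0],[-0.16,0,-1.11,0,-0.01,0,0],[-0.21,0,-1.67,0,-0.015,0,0],[-0.24,0,-2.23,0,-0.02,0,0],[-0.25,0,-2.8,0,-0.025,0,0],[-0.25,0,-3.36,0,-0.03,0,0],[-0.25,0,-3.36,0,-0.03,0,0],[-0.25,0,-3.36,0,-0.03,0,0]]
  ]
}}

```text
t: 21.83
ee_pos: [495.7, 330.9, 271.5]
orientation: [0.743, 0.873, -1.261]
ft_force: [1.8, 3.1, 5.5]
width: 10.3
```

Run:
```python
from door import *
st();rows(1.85,1,k=0.15);snap('scene','s12')
```

```text
t 21.83 pos [495.7 330.9 271.5] yaw -1.4074 xax [ 0.082 -0.48  -0.873] F [1.8 3.1 5.5] M [ 0.11 -0.27  0.18] w 10.3 q [ 0.77  0.49  1.53 -0.42  1.44  2.3 ]
a0 1.8057021760028218
[0.02, -0.0, -0.76, 0, np.float64(-0.007), 0, 0],
```

View pics/s12.png

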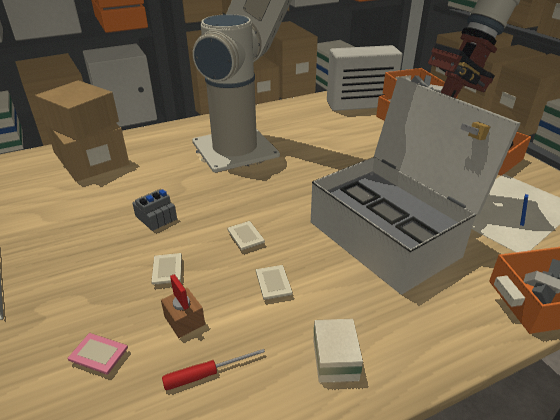

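Emit:
{"api": "servo_tool", "payload": {
  "plan": [
    [[0,0,0,0,0,0,2.5],[0,0,0,0,0,0,2.5],[0,0,0,0,0,0,2.5],[0,0,0,0,0,0,2.5],[-2,0,0,0,0,0,2.5],[-5,0,0,0,0,0,2.5],[-9,0,0,0,0,0,2.5],[-13,0,0,0,0,0,2.5]]
  ]
}}

```text
t: 22.55
ee_pos: [484.1, 392.3, 384.1]
orientation: [0.739, 0.874, -1.266]
ft_force: [0.8, -0.3, 0.4]
width: 25.0
```

Run:
```python
from door import *
st();snap('top','t13');move([460,100,400],down(-1.571));move([510,-235,300],down(-1.571))
```

```text
t 22.55 pos [484.1 392.3 384.1] yaw -1.4065 xax [ 0.077 -0.483 -0.872] F [ 0.8 -0.3  0.4] M [0.23 0.02 0.02] w 25.0 q [ 0.84  0.46  1.32 -0.39  1.69  2.27]
shift cm [13.19 -7.36 25.72] turn [ 0.16   0.502 -0.049] rows pos 7.2 rot 4.2
shift cm [38.28 -8.01 50.56] turn [ 0.16   0.502 -0.049] rows pos 15.3 rot 4.2
```

View pics/t13.png

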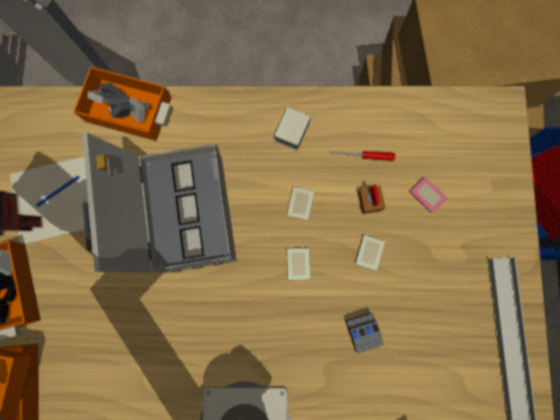

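Run:
```python
from door import *
im=cv2.imread('pics/t13.png');a=cv2.resize(im[135:285,130:250],None,fx=4,fy=4,interpolation=cv2.INTER_CUBIC);cv2.imwrite('pics/t13a.png',a)
a=cv2.resize(im[175:285,275:395],None,fx=5,fy=5,interpolation=cv2.INTER_CUBIC);cv2.imwrite('pics/t13b.png',a)
move([500,105,385],down(-1.405))
```

```text
shift cm [14.61 -3.35 25.12] turn [-0.003  0.503 -0.007] rows pos 7.0 rot 4.0
```

View pics/t13a.png

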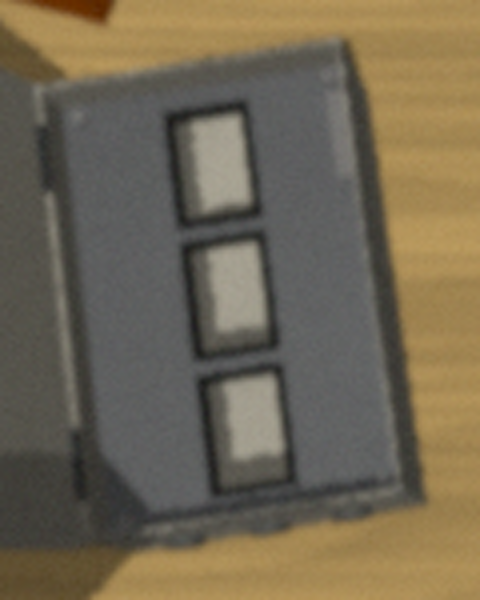

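View pics/t13b.png

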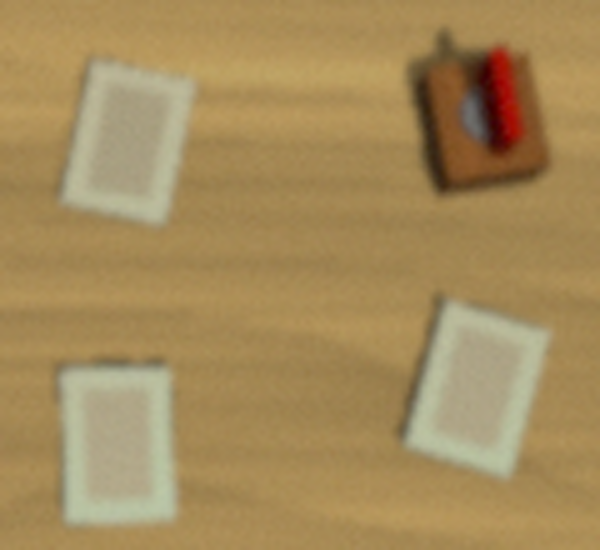

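Emit:
{"api": "servo_tool", "payload": {
  "plan": [
    [[14.6,-3.35,25.1,0,0.5,0,2.5],[14.6,-3.35,25.1,0,0.5,0,2.5],[14.6,-3.35,25.1,0,0.5,0,2.5],[14.6,-3.35,25.1,0,0.5,0,2.5],[14.6,-3.35,25.1,0,0.5,0,2.5],[14.6,-3.35,25.1,0,0.5,0,2.5],[14.6,-3.35,25.1,0,0.5,0,2.5],[14.6,-3.35,25.1,0,0.5,0,2.5]]
  ]
}}

```text
t: 23.27
ee_pos: [498.5, 94.4, 378.6]
orientation: [1.084, 1.27, -1.098]
ft_force: [-0.6, 0.4, -0.3]
width: 25.2
```

Run:
```python
from door import *
st();move([480,100,270],down(-1.405))
f=lambda P,s,o:(np.array(P,float)+.5)/s-.5+o
for P in ([(92,62),(194,82),(163,222),(62,203)],[(60,368),(170,366),(178,520),(66,524)],[(443,298),(550,330),(510,477),(405,440)]):
    b=back('top',f(P,5,[275,175]),18);print('plate',b.mean(0),[np.degrees(np.arctan2(*(v[[1,0]]))) for v in (b[0]-b[3],b[1]-b[2],b[0]-b[1])])
for P in ([(168,115),(246,100),(260,215),(182,228)],[(184,245),(263,233),(278,345),(198,358)],[(200,378),(282,366),(294,482),(215,495)]):
    b=back('top',f(P,4,[130,135]),85);print('opening',b.mean(0))
```

```text
t 23.27 pos [498.5  94.4 378.6] yaw -1.4130 xax [ 0.001 -0.012 -1.   ] F [-0.6  0.4 -0.3] M [ 0.01 -0.01 -0.06] w 25.2 q [ 0.17  0.1   1.72 -0.01  1.31  1.59]
shift cm [10.85 -1.73 -0.98] turn [-0.008  0.012  0.001] rows pos 2.6 rot 0.1
plate [ 598.94760024 -146.43836431   18.        ] [np.float64(-11.57206348348282), np.float64(-12.456909814340724), np.float64(78.74834364014468)]
plate [ 432.08388661 -141.39824935   18.        ] [np.float64(2.4848078107826512), np.float64(2.78852701937013), np.float64(91.26105893262617)]
plate [ 464.40455628 -336.01882899   18.        ] [np.float64(-16.066324748056832), np.float64(-16.738584129029363), np.float64(73.26759953780538)]
opening [658.73218721 165.35220584  85.        ]
opening [570.48833921 150.51905831  85.        ]
opening [481.66564891 135.77397239  85.        ]
```

Emit:
{"api": "servo_tool", "payload": {
  "plan": [
    [[4,0.2,-3,0,0.01,0,4],[8,0.2,-3,0,0.01,0,4],[10,0.2,-3,0,0.01,0,4],[10,0.2,-3,0,0.01,0,4],[10,0.2,-3,0,0.01,0,4],[10,0.2,-3,0,0.01,0,4],[10,0.2,-3,0,0.01,0,4]]
  ]
}}

```text
t: 23.85
ee_pos: [497.5, 129.9, 280.6]
orientation: [1.09, 1.28, -1.085]
ft_force: [-0.0, -0.0, 0.6]
width: 39.6
```

Run:
```python
from door import *
st();snap('wrist','w14')
```

```text
t 23.85 pos [497.5 129.9 280.6] yaw -1.4069 xax [ 0.003  0.001 -1.   ] F [-0.  -0.   0.6] M [0.   0.02 0.04] w 39.6 q [0.23 0.21 1.83 0.   1.1  1.64]
```

View pics/w14.png

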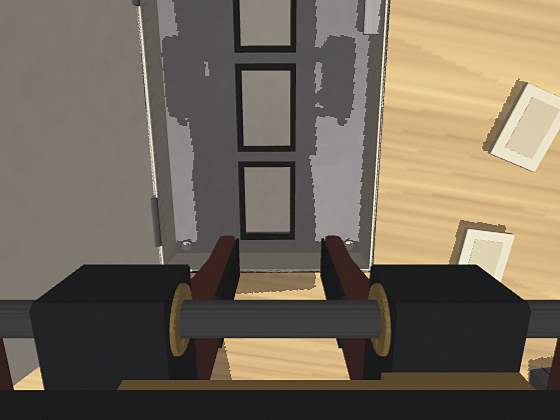

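Run:
```python
from door import *
im=cv2.imread('pics/w14.png');a=cv2.resize(im[40:260,180:380],None,fx=2.7,fy=2.7,interpolation=cv2.INTER_CUBIC);cv2.imwrite('pics/w14c.png',a)
```

```text
(no output)
```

View pics/w14c.png

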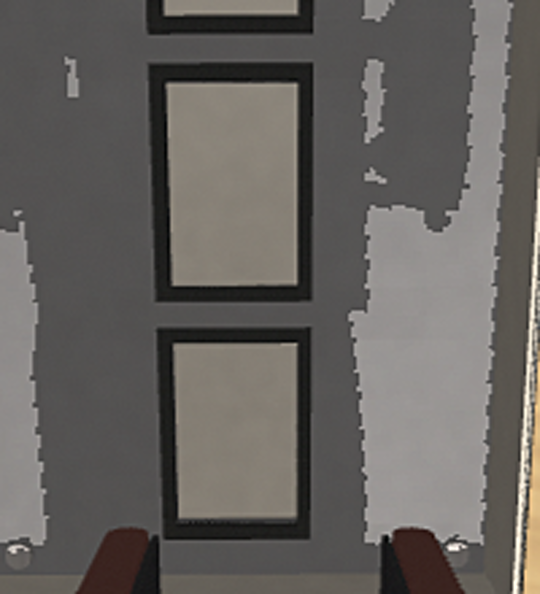

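Run:
```python
from door import *
f=lambda P:(np.array(P,float)+.5)/2.7-.5+[180,40]
for P in ([(148,63),(313,63),(311,300),(158,300)],[(157,328),(311,328),(309,538),(166,538)]):
    b=back('wrist',f(P),85);print('opening',b.mean(0),[np.degrees(np.arctan2(*(v[[1,0]]))) for v in (b[0]-b[3],b[1]-b[2],b[0]-b[1])],[np.linalg.norm(v) for v in (b[0]-b[3],b[1]-b[2],b[0]-b[1])])
```

```text
opening [570.30955224 156.07991213  85.        ] [np.float64(10.167874571205465), np.float64(9.465284732882868), np.float64(99.35565190316775)] [np.float64(79.58044583198492), np.float64(79.57205643390698), np.float64(55.87434944674684)]
opening [481.7297656  141.12835568  85.        ] [np.float64(10.174220213833058), np.float64(9.406460615095984), np.float64(99.35628541124592)] [np.float64(80.03674315514837), np.float64(80.02807950685025), np.float64(55.64915812083679)]
```

Run:
```python
from door import *
move([405,-138,180],down(-1.525));
```

```text
shift cm [ 10.   -13.52  24.92] turn [ 0.118 -0.    -0.004] rows pos 7.2 rot 0.9
```

Emit:
{"api": "servo_tool", "payload": {
  "plan": [
    [[10,-13.5,25,0.118,0,0,8],[10,-13.5,25,0.118,0,0,8],[10,-13.5,25,0.118,0,0,8],[10,-13.5,25,0.118,0,0,8],[10,-13.5,25,0.118,0,0,8],[10,-13.5,25,0.118,0,0,8],[10,-13.5,25,0.118,0,0,8],[10,-13.5,25,0.118,0,0,8]]
  ]
}}

```text
t: 24.57
ee_pos: [402.3, -142.8, 178.2]
orientation: [1.177, 1.228, -1.178]
ft_force: [0.6, 1.3, -0.7]
width: 80.1
```

Run:
```python
from door import *
st();snap('wrist','w15');snap('top','t15')
```

```text
t 24.57 pos [ 402.3 -142.8  178.2] yaw -1.5283 xax [-0.    -0.001 -1.   ] F [ 0.6  1.3 -0.7] M [ 0.1  -0.03  0.01] w 80.1 q [-0.37  0.22  2.1  -0.    0.82  1.16]
```

View pics/w15.png

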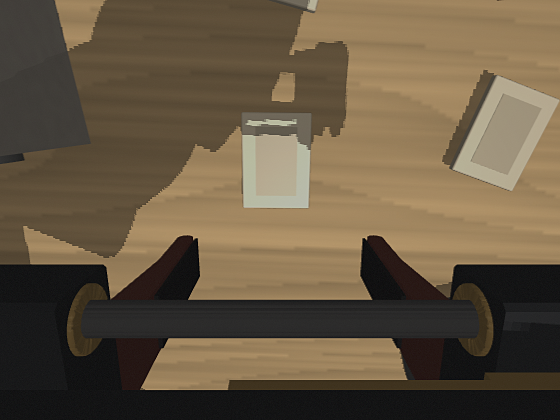

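Run:
```python
from door import *
for P in ([(242,113),(311,114),(309,208),(245,208)],[(495,74),(561,98),(513,191),(450,167)]):
    b=back('wrist',P,18);print('plate',b.mean(0),[np.degrees(np.arctan2(*(v[[1,0]]))) for v in (b[0]-b[3],b[1]-b[2],b[0]-b[1])],[np.linalg.norm(v) for v in (b[0]-b[3],b[1]-b[2],b[0]-b[1])])
```

```text
plate [ 432.38281593 -136.13456816   18.        ] [np.float64(2.728125885748138), np.float64(2.333772319879464), np.float64(91.54780018643599)] [np.float64(83.2860644430294), np.float64(82.46958975235677), np.float64(58.62471530656579)]
plate [ 464.70969947 -331.0670852    18.        ] [np.float64(-17.681479603253255), np.float64(-16.662943158854716), np.float64(74.30584787550792)] [np.float64(82.18765895076704), np.float64(84.3828570946579), np.float64(61.385027691855)]
```

Run:
```python
from door import *
st();move([432.6,-136.2,23],down(-1.529))
```

```text
t 24.67 pos [ 403.7 -140.8  179. ] yaw -1.5293 xax [ 0.001 -0.    -1.   ] F [ 0.  -0.1 -0.2] M [-0.02  0.04  0.01] w 80.2 q [-0.36  0.22  2.1   0.    0.82  1.17]
shift cm [15.6   2.89 -0.35] turn [-0.     0.    -0.001] rows pos 3.8 rot 0.0
```

```bash
cat >> h.py <<'E'
import pickle
def snapc(name,crop=None,s=1):
    c=snap('wrist',name,crop,s); pickle.dump(c,open(f'pics/{name}.pkl','wb'))
def quad(name,P,z,s=1,o=(0,0)):
    c=pickle.load(open(f'pics/{name}.pkl','rb'))
    P=(np.array(P,float)+.5)/s-.5+np.array(o)
    b=back('wrist',P,z,c);print('ctr',b.mean(0).round(1),'ang',[round(float(np.degrees(np.arctan2(*(v[[1,0]])))),1) for v in (b[0]-b[3],b[1]-b[2],b[0]-b[1])],[round(float(np.linalg.norm(v)),1) for v in (b[0]-b[3],b[1]-b[2],b[0]-b[1])])
E
python3 - <<'E'
from h import *
st();snapc('w16',(180,80,200,150),4)
E
```

```text
t 24.67 pos [ 403.7 -140.8  179. ] yaw -1.5293 xax [ 0.001 -0.    -1.   ] F [ 0.  -0.1 -0.2] M [-0.02  0.04  0.01] w 80.2 q [-0.36  0.22  2.1   0.    0.82  1.17]
```

View pics/w16.png

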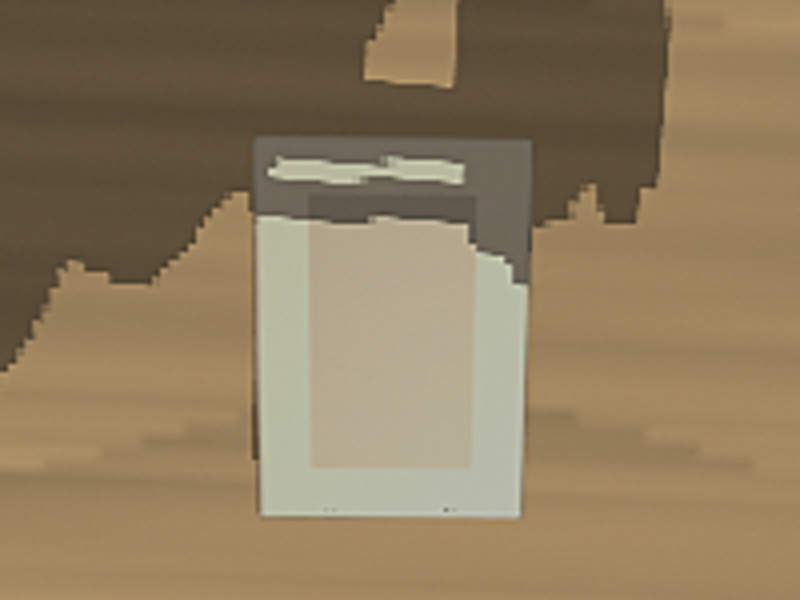

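Run:
```python
from h import *
quad('w16',[(253,138),(532,138),(521,517),(261,517)],18,4,(180,80))
move([431.5,-138,23],down(-1.529))
```

```text
ctr [ 431.7 -136.9   18. ] ang [2.1, 1.9, 92.4] [83.2, 83.2, 59.3]
shift cm [15.64  2.69 -0.07] turn [ 0.001  0.    -0.002] rows pos 3.8 rot 0.0
```

Emit:
{"api": "servo_tool", "payload": {
  "plan": [
    [[3,2.75,-0.17,0.008,0,0,8],[7,2.75,-0.17,0.008,0,0,8],[11,2.75,-0.17,0.008,0,0,8],[14,2.75,-0.17,0.008,0,0,8],[15.3,2.75,-0.17,0.008,0,0,8],[15.6,2.75,-0.17,0.008,0,0,8],[15.6,2.75,-0.17,0.008,0,0,8],[15.6,2.75,-0.17,0.008,0,0,8]]
  ]
}}

```text
t: 25.38
ee_pos: [432.7, -135.7, 23.6]
orientation: [1.181, 1.226, -1.179]
ft_force: [-0.1, 0.7, -0.3]
width: 79.8
```

Run:
```python
from h import *
st();snapc('w17')
```

```text
t 25.38 pos [ 432.7 -135.7   23.6] yaw -1.5315 xax [ 0.002 -0.001 -1.   ] F [-0.1  0.7 -0.3] M [ 0.03  0.01 -0.03] w 79.8 q [-0.33  0.57  2.11  0.    0.47  1.2 ]
```

View pics/w17.png

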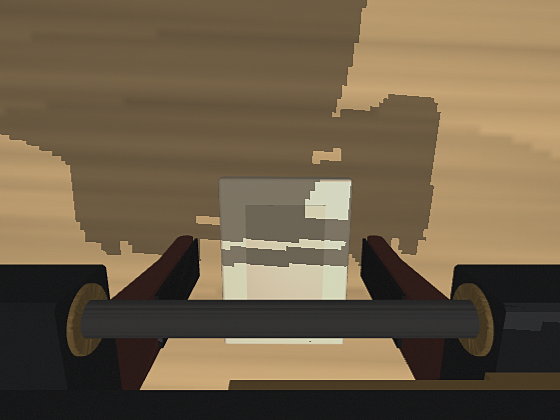

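Emit:
{"api": "servo_tool", "payload": {
  "plan": [
    [[0,-0.1,0.2,0,0,0,6.5],[0,-0.1,0.2,0,0,0,5],[0,-0.1,0.2,0,0,0,5],[0,-0.1,0.2,0,0,0,5],[0,-0.1,0.2,0,0,0,5],[0,-0.1,0.2,0,0,0,5]]
  ]
}}

```text
t: 25.93
ee_pos: [430.7, -138.5, 23.2]
orientation: [1.182, 1.226, -1.181]
ft_force: [-0.4, -0.1, 8.6]
width: 59.7
```

Run:
```python
from h import *
st();snapc('w18',(180,150,200,150),4)
```

```text
t 25.93 pos [ 430.7 -138.5   23.2] yaw -1.5333 xax [ 0.001 -0.    -1.   ] F [-0.4 -0.1  8.6] M [0.01 0.16 0.  ] w 59.7 q [-0.34  0.57  2.11 -0.    0.46  1.2 ]
```

View pics/w18.png

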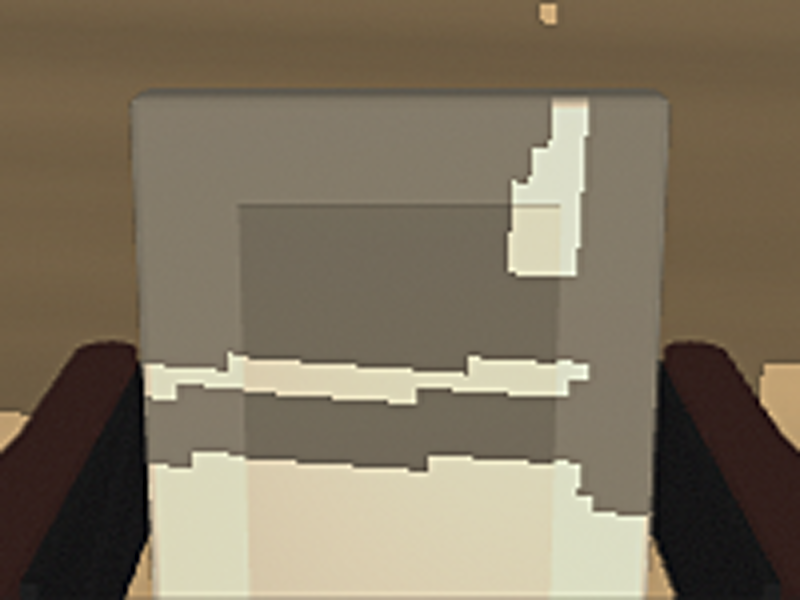

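Run:
```python
from h import *
c=pickle.load(open('pics/w18.pkl','rb'))
P=(np.array([(135,95),(665,95)])+.5)/4-.5+[180,150]
b=back('wrist',P,18,c);print(b,b.mean(0));p,r,o=pose();print(r.inv().apply(b.mean(0)-p))
move([430.7,-138.5,200])
```

```text
[[ 472.57401666 -106.73664955   18.        ]
 [ 474.72208458 -164.99966049   18.        ]] [ 473.64805062 -135.86815502   18.        ]
[ 5.26612255 43.02375799 -1.03820632]
shift cm [-1.768e+01  2.000e-02  1.000e-02] turn [0. 0. 0.] rows pos 4.2 rot 0.0
```

Emit:
{"api": "servo_tool", "payload": {
  "plan": [
    [[-2,0,0,0,0,0,5],[-5,0,0,0,0,0,5],[-9,0,0,0,0,0,5],[-13,0,0,0,0,0,5],[-17,0,0,0,0,0,5],[-18,0,0,0,0,0,5]]
  ]
}}

```text
t: 26.48
ee_pos: [432.8, -139.2, 208.0]
orientation: [1.183, 1.218, -1.177]
ft_force: [1.2, -1.0, -0.3]
width: 59.7
```

Run:
```python
from h import *
st();move([480.7,141,185],down(-1.405))
```

```text
t 26.48 pos [ 432.8 -139.2  208. ] yaw -1.5334 xax [ 0.008 -0.003 -1.   ] F [ 1.2 -1.  -0.3] M [ 0.04 -0.13 -0.01] w 59.7 q [-0.34  0.21  2.02  0.    0.9   1.2 ]
shift cm [  2.26   5.82 -27.83] turn [-0.128  0.004 -0.008] rows pos 6.8 rot 1.0
```

Emit:
{"api": "servo_tool", "payload": {
  "plan": [
    [[0.5,5.8,-27.9,-0.128,0,0,5],[0.5,5.8,-27.9,-0.128,0,0,5],[0.5,5.8,-27.9,-0.128,0,0,5],[0.5,5.8,-27.9,-0.128,0,0,5],[0.5,5.8,-27.9,-0.128,0,0,5],[0.5,5.8,-27.9,-0.128,0,0,5],[0.5,5.8,-27.9,-0.128,0,0,5],[0.5,5.8,-27.9,-0.128,0,0,5]]
  ]
}}

```text
t: 27.15
ee_pos: [478.5, 147.7, 197.1]
orientation: [1.085, 1.285, -1.082]
ft_force: [0.6, -0.1, -0.4]
width: 59.5
```

Emit:
{"api": "servo_tool", "payload": {
  "plan": [
    [[1.5,0,0,0,0,0,5],[1.5,0,0,0,0,0,5],[1.5,0,0,0,0,0,5],[1.5,0,0,0,0,0,5]]
  ]
}}

```text
t: 27.48
ee_pos: [477.4, 142.1, 182.4]
orientation: [1.086, 1.283, -1.088]
ft_force: [-0.5, -0.2, -1.1]
width: 59.7
```

Run:
```python
from h import *
st();snapc('w19');move([480.7,141,150],down(-1.405))
```

```text
t 27.48 pos [477.4 142.1 182.4] yaw -1.4060 xax [-0.001 -0.    -1.   ] F [-0.5 -0.2 -1.1] M [ 0.03 -0.01 -0.05] w 59.7 q [ 0.27  0.32  1.95 -0.    0.88  1.67]
shift cm [3.27 0.28 0.16] turn [-0.001  0.     0.   ] rows pos 0.8 rot 0.0
```

View pics/w19.png

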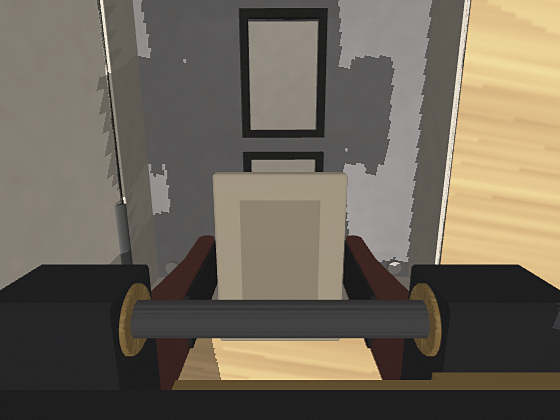

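Run:
```python
from door import *
quad('w19',[(239,9),(327,9),(324,137),(243,137)],85)
c=pickle.load(open('pics/w19.pkl','rb'));b=back('wrist',[(243,152),(323.5,152)],85,c);print(b.mean(0), b.mean(0)[:2]-RX@[40,0])
```

```text
ctr [569.9 156.   85. ] ang [9.8, 9.8, 99.4] [79.3, 79.3, 55.5]
[520.77821908 147.74696094  85.        ] [481.32807469 141.13741425]
```

Emit:
{"api": "servo_tool", "payload": {
  "plan": [
    [[2,0.28,0.17,0,0,0,5],[4,0.28,0.17,0,0,0,5],[5.5,0.28,0.17,0,0,0,5],[6.5,0.28,0.17,0,0,0,5],[7,0.28,0.17,0,0,0,5],[7,0.28,0.17,0,0,0,5],[7,0.28,0.17,0,0,0,5]]
  ]
}}

```text
t: 28.12
ee_pos: [481.1, 141.4, 112.9]
orientation: [1.087, 1.283, -1.086]
ft_force: [-0.6, 0.1, -0.2]
width: 59.8
```

Run:
```python
from h import *
st();snapc('w20');move([480.5,141,100],down(-1.405))
```

```text
t 28.12 pos [481.1 141.4 112.9] yaw -1.4054 xax [ 0.  0. -1.] F [-0.6  0.1 -0.2] M [-0.02 -0.02 -0.03] w 59.8 q [0.26 0.44 1.98 0.   0.72 1.67]
shift cm [ 1.32 -0.09  0.05] turn [-0.    -0.    -0.001] rows pos 0.3 rot 0.0
```

View pics/w20.png

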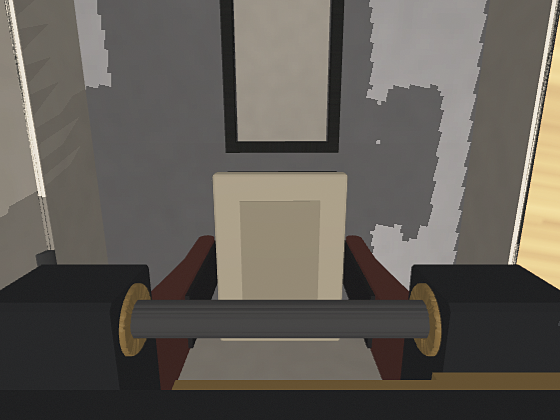

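Emit:
{"api": "servo_tool", "payload": {
  "plan": [
    [[0.4,-0.09,0.09,0,0,0,5],[0.8,-0.09,0.09,0,0,0,5],[1.2,-0.09,0.09,0,0,0,5],[1.5,-0.09,0.09,0,0,0,5],[1.5,-0.09,0.09,0,0,0,5],[1.5,-0.09,0.09,0,0,0,5]]
  ]
}}

```text
t: 28.67
ee_pos: [479.8, 140.5, 97.2]
orientation: [1.086, 1.283, -1.087]
ft_force: [0.8, -0.2, -0.7]
width: 59.6
```

Run:
```python
from h import *
st()
```

```text
t 28.67 pos [479.8 140.5  97.2] yaw -1.4049 xax [-0.001 -0.    -1.   ] F [ 0.8 -0.2 -0.7] M [ 0.02 -0.    0.02] w 59.6 q [0.26 0.46 1.99 0.   0.69 1.67]
```

Emit:
{"api": "servo_tool", "payload": {
  "plan": [
    [[0.1,0.05,0,0,0,0,5],[0.2,0.05,0,0,0,0,5],[0.3,0.05,0,0,0,0,5],[0.3,0.05,0,0,0,0,5]]
  ]
}}

```text
t: 29.0
ee_pos: [480.2, 140.6, 94.4]
orientation: [1.086, 1.283, -1.087]
ft_force: [-2.2, -0.5, 2.5]
width: 59.6
```

Run:
```python
from h import *
st()
```

```text
t 29.00 pos [480.2 140.6  94.4] yaw -1.4050 xax [-0.001 -0.    -1.   ] F [-2.2 -0.5  2.5] M [-0.02  0.37 -0.04] w 59.6 q [0.26 0.47 1.99 0.   0.68 1.67]
```

Emit:
{"api": "servo_tool", "payload": {
  "plan": [
    [[-0.05,0,0,0,0,0,7],[-0.05,0,0,0,0,0,7],[-0.1,0,0,0,0,0,7],[-0.1,0,0,0,0,0,7],[-3,0,0,0,0,0,7],[-6,0,0,0,0,0,0],[-6,0,0,0,0,0,0],[-6,0,0,0,0,0,0]]
  ]
}}

```text
t: 29.67
ee_pos: [481.7, 140.9, 155.9]
orientation: [1.089, 1.281, -1.083]
ft_force: [0.5, -0.2, 0.3]
width: 53.5
```

Emit:
{"api": "servo_tool", "payload": {
  "plan": [
    [[0,0,0,0,0,0,0],[0,0,0,0,0,0,0],[0,0,0,0,0,0,0],[0,0,0,0,0,0,0],[0,0,0,0,0,0,0],[0,0,0,0,0,0,0],[0,0,0,0,0,0,0]]
  ]
}}

```text
t: 30.25
ee_pos: [480.3, 140.6, 154.2]
orientation: [1.086, 1.283, -1.087]
ft_force: [-0.5, -0.5, -0.2]
width: 6.8
```

Run:
```python
from h import *
st();snapc('w21')
```

```text
t 30.25 pos [480.3 140.6 154.2] yaw -1.4050 xax [-0. -0. -1.] F [-0.5 -0.5 -0.2] M [ 0.03 -0.03 -0.03] w 6.8 q [0.26 0.36 1.96 0.   0.82 1.67]
```

View pics/w21.png

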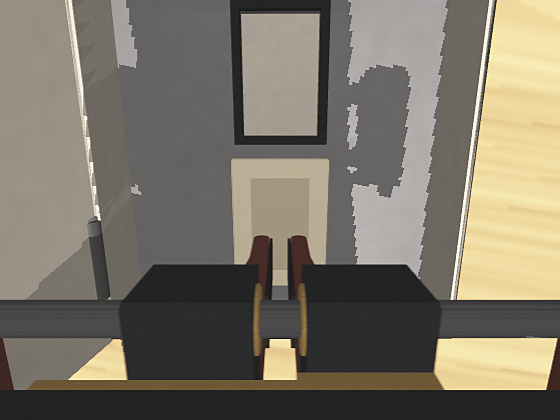

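Emit:
{"api": "servo_tool", "payload": {
  "plan": [
    [[2.5,0.1,0,0,0,0,0],[4,0.1,0,0,0,0,0],[4.6,0.1,0,0,0,0,0],[4.8,0.1,0,0,0,0,0],[5.0,0.1,0,0,0,0,0],[5.2,0.1,0,0,0,0,0],[5.3,0.1,0,0,0,0,0],[5.3,0.1,0,0,0,0,0]]
  ]
}}

```text
t: 30.97
ee_pos: [481.9, 140.9, 102.4]
orientation: [1.087, 1.282, -1.085]
ft_force: [-1.2, -0.3, 3.3]
width: 0.7
```

Run:
```python
from h import *
st()
```

```text
t 30.97 pos [481.9 140.9 102.4] yaw -1.4050 xax [ 0.001  0.    -1.   ] F [-1.2 -0.3  3.3] M [-0.02  0.22  0.05] w 0.7 q [0.26 0.46 1.98 0.   0.7  1.67]
```

Emit:
{"api": "servo_tool", "payload": {
  "plan": [
    [[0.1,0,0,0,0,0,0],[0.2,0,0,0,0,0,0],[0.2,0,0,0,0,0,0],[0.2,0,0,0,0,0,0]]
  ]
}}

```text
t: 31.3
ee_pos: [482.0, 140.9, 102.2]
orientation: [1.087, 1.282, -1.085]
ft_force: [-7.1, -2.4, 27.0]
width: 0.1
```

Run:
```python
from h import *
st()
```

```text
t 31.30 pos [482.  140.9 102.2] yaw -1.4050 xax [ 0.002  0.    -1.   ] F [-7.1 -2.4 27. ] M [-0.36  1.43 -0.02] w 0.1 q [ 0.26  0.46  1.98 -0.    0.7   1.67]
```

Emit:
{"api": "servo_tool", "payload": {
  "plan": [
    [[-4,0,0,0,0,0,3],[-8,0,0,0,0,0,6],[-10,0,0,0,0,0,8],[-10,0,0,0,0,0,8],[-10,0,0,0,0,0,8]]
  ]
}}

```text
t: 31.72
ee_pos: [482.4, 141.0, 201.1]
orientation: [1.089, 1.281, -1.083]
ft_force: [0.2, 0.1, -0.4]
width: 30.6
```

Run:
```python
from h import *
st();snapc('w22');snap('top','t22',(270,170,200,150),4);move([432,-325,190],down(-1.859))
```

```text
t 31.72 pos [482.4 141.  201.1] yaw -1.4050 xax [ 0.004  0.001 -1.   ] F [ 0.2  0.1 -0.4] M [ 0.02 -0.02  0.05] w 30.6 q [0.26 0.29 1.93 0.   0.92 1.67]
shift cm [  0.9  -12.5   45.11] turn [0.454 0.    0.001] rows pos 11.2 rot 3.6
```

View pics/w22.png

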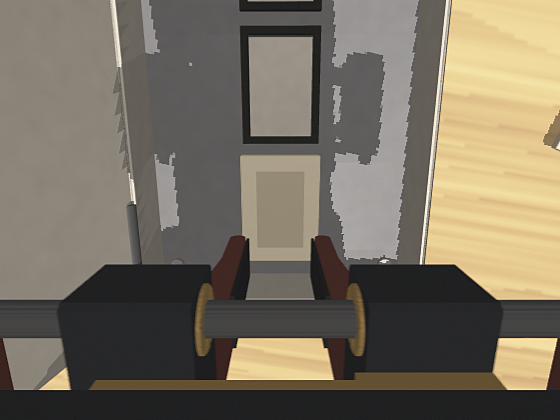

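View pics/t22.png

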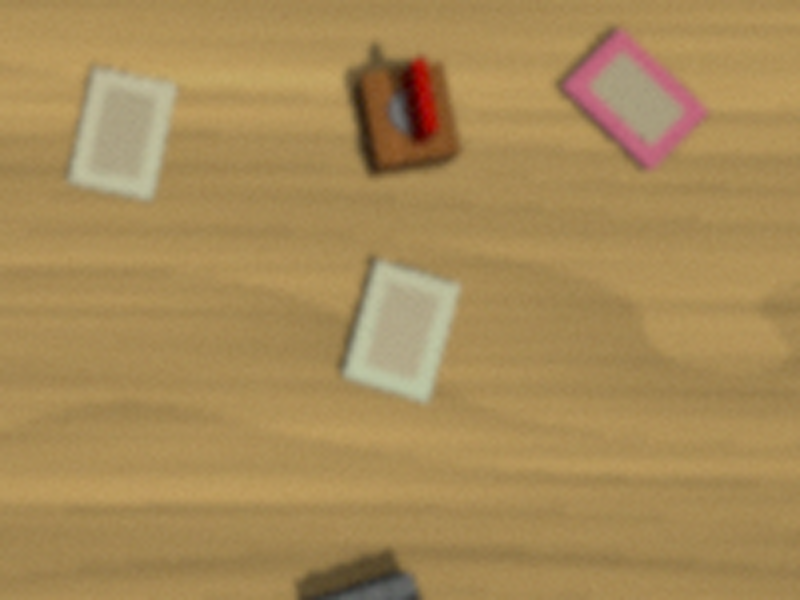

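Emit:
{"api": "servo_tool", "payload": {
  "plan": [
    [[0.9,-12.5,45,0.454,0,0,8],[0.9,-12.5,45,0.454,0,0,8],[0.9,-12.5,45,0.454,0,0,8],[0.9,-12.5,45,0.454,0,0,8],[0.9,-12.5,45,0.454,0,0,8],[0.9,-12.5,45,0.454,0,0,8],[0.9,-12.5,45,0.454,0,0,8],[0.9,-12.5,45,0.454,0,0,8]]
  ]
}}

```text
t: 32.48
ee_pos: [444.9, -192.2, 191.4]
orientation: [1.418, 1.062, -1.42]
ft_force: [0.8, 0.1, 0.5]
width: 79.9
```

Run:
```python
from h import *
st();move([432,-325,190],down(-1.859))
```

```text
t 32.48 pos [ 444.9 -192.2  191.4] yaw -1.8590 xax [-0.003  0.001 -1.   ] F [0.8 0.1 0.5] M [ 0.07 -0.01 -0.01] w 79.9 q [-0.43  0.28  1.97  0.    0.89  1.43]
shift cm [ 0.13  2.54 13.1 ] turn [ 0.    -0.     0.003] rows pos 3.2 rot 0.0
```

Emit:
{"api": "servo_tool", "payload": {
  "plan": [
    [[0.1,2.5,13,0,0,0,8],[0.1,2.5,13,0,0,0,8],[0.1,2.5,13,0,0,0,8],[0.1,2.5,13,0,0,0,8],[0.1,2.5,13,0,0,0,8],[0.1,2.5,13,0,0,0,8],[0.1,2.5,13,0,0,0,8]]
  ]
}}

```text
t: 33.07
ee_pos: [433.0, -320.6, 191.0]
orientation: [1.418, 1.062, -1.419]
ft_force: [-0.0, -0.5, 0.5]
width: 80.2
```

Run:
```python
from h import *
st();snapc('w23')
```

```text
t 33.07 pos [ 433.  -320.6  191. ] yaw -1.8582 xax [-0.002  0.002 -1.   ] F [-0.  -0.5  0.5] M [ 0.07 -0.   -0.01] w 80.2 q [-0.66  0.36  1.85  0.    0.93  1.2 ]
```

View pics/w23.png

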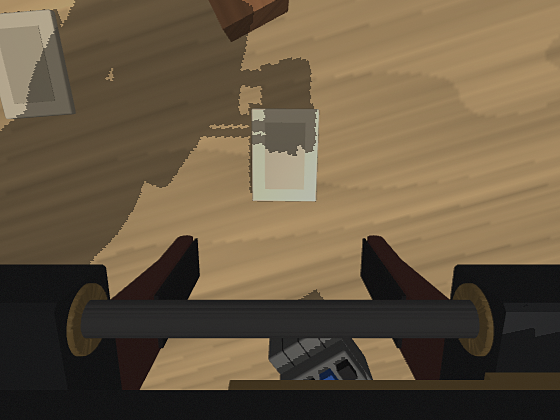

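Run:
```python
from h import *
quad('w23',[(252,108),(318,109),(315,201),(253,200)],18)
print(back('top',[(364,332)],71))
```

```text
ctr [ 463.  -332.8   18. ] ang [-17.0, -16.9, 72.7] [83.0, 83.1, 58.0]
[[ 256.95989329 -306.61049718   71.        ]]
```

Run:
```python
from h import *
st();move([463.8,-333,23],down(-1.866))
```

```text
t 33.12 pos [ 433.2 -320.5  191.3] yaw -1.8574 xax [-0.002  0.001 -1.   ] F [ 0.4 -0.1  0.5] M [ 0.05  0.05 -0.01] w 79.8 q [-0.66  0.36  1.85  0.    0.93  1.2 ]
shift cm [16.83  3.31  0.35] turn [ 0.009 -0.001  0.002] rows pos 4.1 rot 0.1
```

Emit:
{"api": "servo_tool", "payload": {
  "plan": [
    [[3,3.3,0.4,0.008,0,0,8],[7,3.3,0.4,0.008,0,0,8],[11,3.3,0.4,0.008,0,0,8],[15,3.3,0.4,0.008,0,0,8],[16.5,3.3,0.4,0.008,0,0,8],[16.8,3.3,0.4,0.008,0,0,8],[16.8,3.3,0.4,0.008,0,0,8],[16.8,3.3,0.4,0.008,0,0,8]]
  ]
}}

```text
t: 33.78
ee_pos: [465.0, -335.2, 25.2]
orientation: [1.423, 1.054, -1.422]
ft_force: [0.9, 0.8, 0.5]
width: 80.1
```

Run:
```python
from h import *
st();snapc('w24')
```

```text
t 33.78 pos [ 465.  -335.2   25.2] yaw -1.8657 xax [ 0.001 -0.001 -1.   ] F [0.9 0.8 0.5] M [ 0.05 -0.    0.01] w 80.1 q [-0.65  0.66  1.84  0.    0.64  1.22]
```

View pics/w24.png

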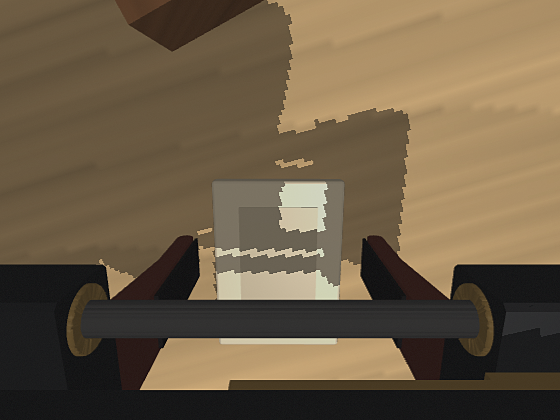

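Emit:
{"api": "servo_tool", "payload": {
  "plan": [
    [[0.05,0,-0.05,0,0,0,6.5],[0.05,0,-0.05,0,0,0,5],[0.05,0,-0.05,0,0,0,5],[0.05,0,-0.05,0,0,0,5],[0.05,0,-0.05,0,0,0,5],[0.05,0,-0.05,0,0,0,5],[0.05,0,-0.05,0,0,0,5]]
  ]
}}

```text
t: 34.42
ee_pos: [464.6, -335.5, 24.5]
orientation: [1.424, 1.053, -1.423]
ft_force: [-0.7, 0.8, 6.5]
width: 59.4
```

Run:
```python
from h import *
st();snapc('w25',(180,150,200,150),4)
```

```text
t 34.42 pos [ 464.6 -335.5   24.5] yaw -1.8672 xax [ 0.001 -0.001 -1.   ] F [-0.7  0.8  6.5] M [0.31 0.14 0.01] w 59.4 q [-0.65  0.66  1.84  0.    0.64  1.22]
```

View pics/w25.png

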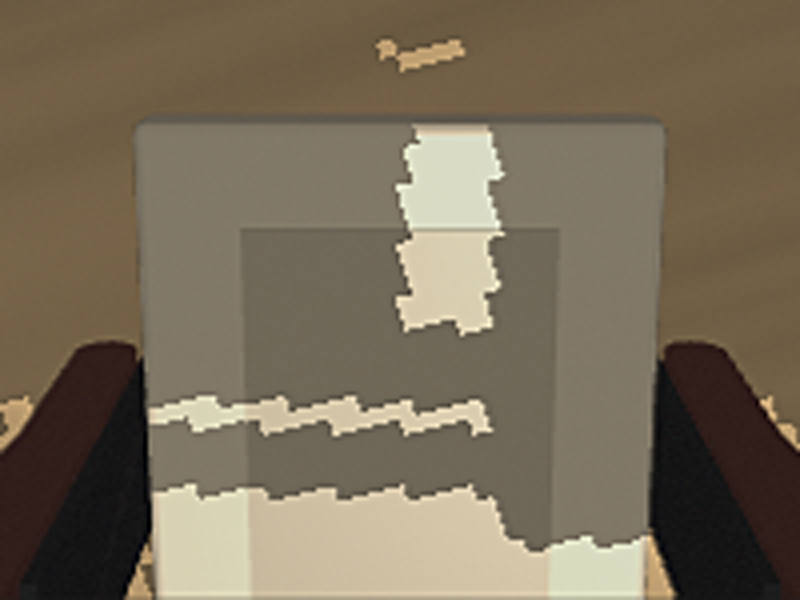

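Run:
```python
from h import *
c=pickle.load(open('pics/w25.pkl','rb'))
P=(np.array([(137,122),(664,122)])+.5)/4-.5+[180,150]
b=back('wrist',P,18,c);p,r,o=pose();print(r.inv().apply(b.mean(0)-p))
```

```text
[ 6.58982572 39.43620227 -1.03515566]
```

Emit:
{"api": "servo_tool", "payload": {
  "plan": [
    [[-2,0,0,0,0,0,5],[-5,0,0,0,0,0,5],[-9,0,0,0,0,0,5],[-13,0,0,0,0,0,5],[-17,0,0,0,0,0,5],[-18,0,0,0,0,0,5]]
  ]
}}

```text
t: 34.97
ee_pos: [466.5, -337.1, 210.1]
orientation: [1.424, 1.044, -1.42]
ft_force: [0.3, -0.6, 0.1]
width: 59.4
```

Run:
```python
from h import *
st();move([572,156,200],down(-1.405))
```

```text
t 34.97 pos [ 466.5 -337.1  210.1] yaw -1.8672 xax [ 0.008 -0.006 -1.   ] F [ 0.3 -0.6  0.1] M [ 0.04 -0.06  0.06] w 59.4 q [-0.65  0.38  1.77 -0.    0.98  1.22]
shift cm [  0.8   -4.32 -50.24] turn [-0.462  0.005 -0.008] rows pos 12.1 rot 3.7
```

Emit:
{"api": "servo_tool", "payload": {
  "plan": [
    [[0,-4.3,-50,-0.462,0,0,5],[0,-4.3,-50,-0.462,0,0,5],[0,-4.3,-50,-0.462,0,0,5],[0,-4.3,-50,-0.462,0,0,5],[0,-4.3,-50,-0.462,0,0,5],[0,-4.3,-50,-0.462,0,0,5],[0,-4.3,-50,-0.462,0,0,5],[0,-4.3,-50,-0.462,0,0,5]]
  ]
}}

```text
t: 35.63
ee_pos: [533.4, -7.2, 203.3]
orientation: [1.086, 1.283, -1.087]
ft_force: [0.7, 0.0, -0.8]
width: 59.8
```

Run:
```python
from h import *
st();move([572.5,156,185],down(-1.405))
```

```text
t 35.63 pos [533.4  -7.2 203.3] yaw -1.4053 xax [-0. -0. -1.] F [ 0.7  0.  -0.8] M [ 0.02 -0.04  0.  ] w 59.8 q [-0.04  0.33  1.86 -0.    0.95  1.37]
shift cm [  1.83   6.54 -15.46] turn [-0. -0.  0.] rows pos 4.0 rot 0.0
```

Emit:
{"api": "servo_tool", "payload": {
  "plan": [
    [[0,6.5,-15.4,0,0,0,5],[0,6.5,-15.4,0,0,0,5],[0,6.5,-15.4,0,0,0,5],[0,6.5,-15.4,0,0,0,5],[1.8,6.5,-15.4,0,0,0,5],[1.8,6.5,-15.4,0,0,0,5],[1.8,6.5,-15.4,0,0,0,5],[1.8,6.5,-15.4,0,0,0,5]]
  ]
}}

```text
t: 36.3
ee_pos: [572.0, 152.4, 185.4]
orientation: [1.086, 1.283, -1.088]
ft_force: [0.1, 0.3, -0.5]
width: 59.6
```

Run:
```python
from h import *
st();move([572.5,156,113],down(-1.405));snapc('w26')
```

```text
t 36.30 pos [572.  152.4 185.4] yaw -1.4059 xax [-0.001 -0.001 -1.   ] F [ 0.1  0.3 -0.5] M [-0.06 -0.07  0.01] w 59.6 q [ 0.24  0.44  1.74 -0.    0.96  1.65]
shift cm [ 7.24  0.12 -0.34] turn [-0.001  0.     0.001] rows pos 1.7 rot 0.0
```

View pics/w26.png

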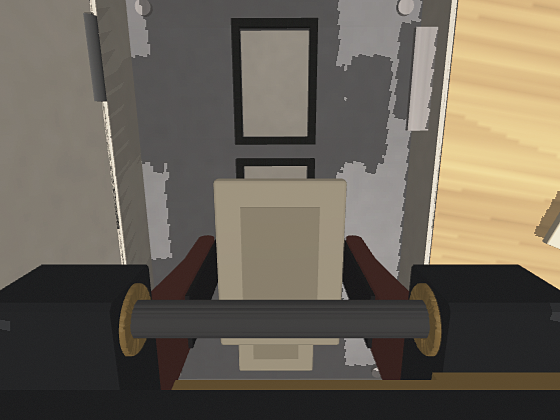

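Run:
```python
from door import *
quad('w26',[(232,18),(318.5,18),(315.5,145),(235,145)],85)
c=pickle.load(open('pics/w26.pkl','rb'));b=back('wrist',[(235,159),(315,159)],85,c);print(b.mean(0)[:2]-RX@[40,0])
```

```text
ctr [658.6 170.8  85. ] ang [9.0, 9.5, 99.4] [80.5, 80.5, 55.5]
[569.75916635 156.29047874]
```

Emit:
{"api": "servo_tool", "payload": {
  "plan": [
    [[2,0.1,-0.33,0,0,0,5],[4,0.1,-0.33,0,0,0,5],[5.5,0.1,-0.33,0,0,0,5],[6.8,0.1,-0.33,0,0,0,5],[7.1,0.1,-0.33,0,0,0,5],[7.1,0.1,-0.33,0,0,0,5],[7.1,0.1,-0.33,0,0,0,5]]
  ]
}}

```text
t: 36.93
ee_pos: [573.4, 156.5, 115.2]
orientation: [1.087, 1.282, -1.086]
ft_force: [0.5, -0.0, -0.5]
width: 59.5
```

Run:
```python
from h import *
st();snapc('w27');move([572.5,156,99],down(-1.405))
```

```text
t 36.93 pos [573.4 156.5 115.2] yaw -1.4057 xax [ 0.001  0.    -1.   ] F [ 0.5 -0.  -0.5] M [0.03 0.04 0.05] w 59.5 q [0.25 0.54 1.77 0.   0.83 1.65]
shift cm [ 1.65 -0.12  0.05] turn [-0.    -0.    -0.002] rows pos 0.4 rot 0.0
```

View pics/w27.png

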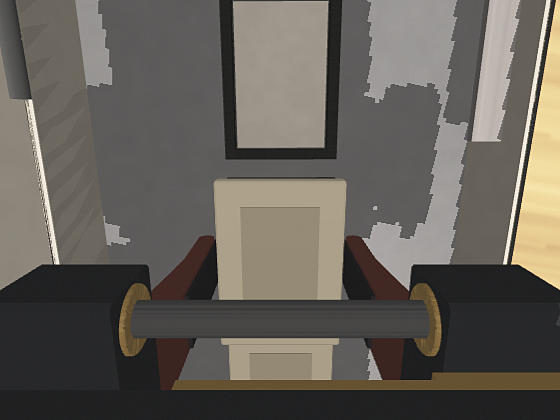

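Emit:
{"api": "servo_tool", "payload": {
  "plan": [
    [[0.4,-0.11,0.05,0,0,0,5],[0.8,-0.11,0.05,0,0,0,5],[1.2,-0.11,0.05,0,0,0,5],[1.6,-0.11,0.05,0,0,0,5],[1.8,-0.11,0.05,0,0,0,5],[1.8,-0.11,0.05,0,0,0,5],[1.8,-0.11,0.05,0,0,0,5]]
  ]
}}

```text
t: 37.57
ee_pos: [571.8, 156.2, 96.3]
orientation: [1.086, 1.283, -1.086]
ft_force: [-0.2, -0.0, -0.9]
width: 59.3
```

Run:
```python
from h import *
st()
```

```text
t 37.57 pos [571.8 156.2  96.3] yaw -1.4049 xax [-0. -0. -1.] F [-0.2 -0.  -0.9] M [-0.01 -0.05 -0.02] w 59.3 q [0.25 0.57 1.78 0.   0.79 1.65]
```

Emit:
{"api": "servo_tool", "payload": {
  "plan": [
    [[0.1,0.05,0,0,0,0,5],[0.2,0.05,0,0,0,0,5],[0.2,0.05,0,0,0,0,5],[0.2,0.05,0,0,0,0,5]]
  ]
}}

```text
t: 37.9
ee_pos: [572.2, 156.3, 94.6]
orientation: [1.086, 1.283, -1.086]
ft_force: [-2.2, -0.4, 2.1]
width: 59.5
```

Run:
```python
from h import *
st()
```

```text
t 37.90 pos [572.2 156.3  94.6] yaw -1.4050 xax [-0. -0. -1.] F [-2.2 -0.4  2.1] M [-0.06  0.39  0.05] w 59.5 q [0.25 0.57 1.78 0.   0.79 1.65]
```

Contact; release, rise, close, press.

Emit:
{"api": "servo_tool", "payload": {
  "plan": [
    [[-0.05,0,0,0,0,0,7],[-0.05,0,0,0,0,0,7],[-0.1,0,0,0,0,0,7],[-0.1,0,0,0,0,0,7],[-3,0,0,0,0,0,7],[-6,0,0,0,0,0,0],[-6,0,0,0,0,0,0],[-6,0,0,0,0,0,0]]
  ]
}}

```text
t: 38.57
ee_pos: [573.7, 156.6, 156.3]
orientation: [1.089, 1.281, -1.083]
ft_force: [0.6, -0.4, -0.6]
width: 53.3
```

Emit:
{"api": "servo_tool", "payload": {
  "plan": [
    [[0,0,0,0,0,0,0],[0,-0.2,0,0,0,0,0],[0,-0.25,0,0,0,0,0],[0,-0.25,0,0,0,0,0],[0,-0.25,0,0,0,0,0],[0,-0.25,0,0,0,0,0],[0,-0.25,0,0,0,0,0]]
  ]
}}

```text
t: 39.15
ee_pos: [569.9, 155.9, 154.3]
orientation: [1.086, 1.283, -1.086]
ft_force: [-0.2, -0.1, -0.5]
width: 6.8
```

Run:
```python
from h import *
st();snapc('w28')
```

```text
t 39.15 pos [569.9 155.9 154.3] yaw -1.4050 xax [-0. -0. -1.] F [-0.2 -0.1 -0.5] M [ 0.02 -0.02  0.07] w 6.8 q [0.25 0.48 1.76 0.   0.9  1.65]
```

View pics/w28.png

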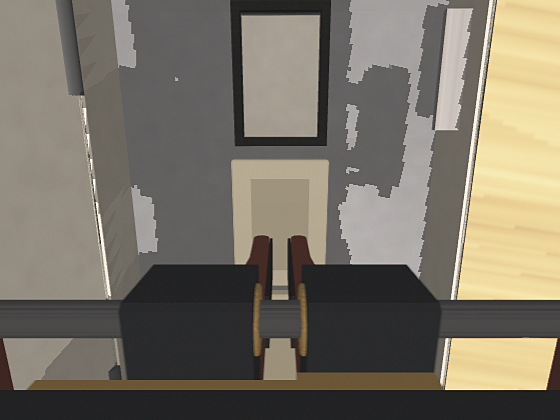

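Emit:
{"api": "servo_tool", "payload": {
  "plan": [
    [[2.5,0,0,0,0,0,0],[4,0,0,0,0,0,0],[4.6,0,0,0,0,0,0],[4.8,0,0,0,0,0,0],[5.0,0,0,0,0,0,0],[5.2,0,0,0,0,0,0],[5.35,0,0,0,0,0,0],[5.35,0,0,0,0,0,0]]
  ]
}}

```text
t: 39.87
ee_pos: [570.6, 156.0, 102.4]
orientation: [1.087, 1.282, -1.085]
ft_force: [-0.9, 0.1, 5.1]
width: 0.6
```

Emit:
{"api": "servo_tool", "payload": {
  "plan": [
    [[0.07,0,0,0,0,0,0],[0.14,0,0,0,0,0,0],[0.14,0,0,0,0,0,0]]
  ]
}}

```text
t: 40.12
ee_pos: [570.6, 156.1, 102.3]
orientation: [1.087, 1.282, -1.085]
ft_force: [-5.0, -1.0, 16.4]
width: 0.6
```

Run:
```python
from h import *
st()
```

```text
t 40.12 pos [570.6 156.1 102.3] yaw -1.4050 xax [ 0.002  0.    -1.   ] F [-5.  -1.  16.4] M [-0.29  1.03 -0.01] w 0.6 q [0.25 0.55 1.79 0.   0.8  1.65]
```

Emit:
{"api": "servo_tool", "payload": {
  "plan": [
    [[0.06,0,0,0,0,0,0],[0.06,0,0,0,0,0,0],[-4,0,0,0,0,0,3],[-8,0,0,0,0,0,6],[-10,0,0,0,0,0,8],[-10,0,0,0,0,0,8]]
  ]
}}

```text
t: 40.62
ee_pos: [573.3, 156.7, 205.8]
orientation: [1.092, 1.277, -1.078]
ft_force: [0.7, 0.1, 0.2]
width: 23.7
```

Run:
```python
from h import *
st();snapc('w29');move([568,-137,190],down(-1.78))
```

```text
t 40.62 pos [573.3 156.7 205.8] yaw -1.4050 xax [ 0.01   0.003 -1.   ] F [0.7 0.1 0.2] M [-0.02 -0.03 -0.02] w 23.7 q [0.25 0.41 1.73 0.   0.99 1.65]
shift cm [ 1.26 -5.23 28.87] turn [ 0.375 -0.002 -0.007] rows pos 7.0 rot 3.0
```

View pics/w29.png

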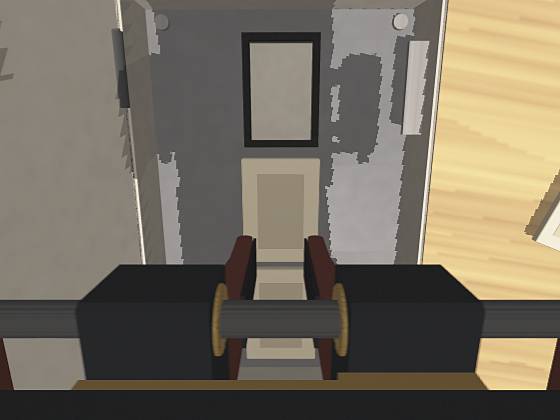

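Emit:
{"api": "servo_tool", "payload": {
  "plan": [
    [[1.3,-5.2,28.8,0.375,0,0,8],[1.3,-5.2,28.8,0.375,0,0,8],[1.3,-5.2,28.8,0.375,0,0,8],[1.3,-5.2,28.8,0.375,0,0,8],[1.3,-5.2,28.8,0.375,0,0,8],[1.3,-5.2,28.8,0.375,0,0,8],[1.3,-5.2,28.8,0.375,0,0,8],[1.3,-5.2,28.8,0.375,0,0,8]]
  ]
}}

```text
t: 41.33
ee_pos: [565.1, -142.7, 185.2]
orientation: [1.364, 1.1, -1.367]
ft_force: [-0.7, 0.5, -0.7]
width: 78.9
```

Emit:
{"api": "servo_tool", "payload": {
  "plan": [
    [[0,0,0,0,0,0,8],[0,0,0,0,0,0,8],[0,0,0,0,0,0,8]]
  ]
}}

```text
t: 41.58
ee_pos: [565.8, -135.5, 186.0]
orientation: [1.361, 1.105, -1.362]
ft_force: [0.0, 0.4, 0.3]
width: 80.1
```

Run:
```python
from h import *
st();snapc('w30')
```

```text
t 41.58 pos [ 565.8 -135.5  186. ] yaw -1.7789 xax [-0.001  0.001 -1.   ] F [0.  0.4 0.3] M [0.06 0.07 0.01] w 80.1 q [-0.26  0.42  1.76  0.    0.95  1.52]
```

View pics/w30.png

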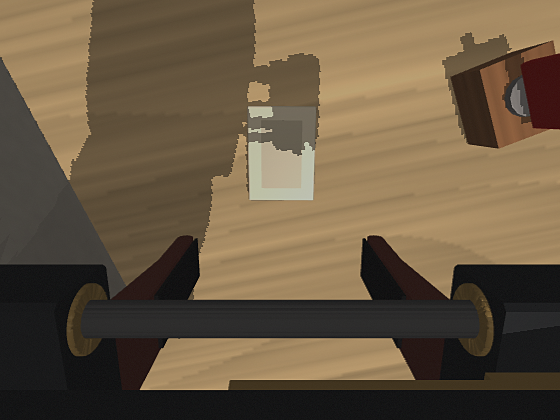

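Run:
```python
from h import *
quad('w30',[(247,106),(316.5,107),(313.5,200),(249,199)],18)
st();move([599,-144,24],down(-1.782))
```

```text
ctr [ 599.3 -143.1   18. ] ang [-12.0, -12.4, 77.3] [82.5, 82.6, 60.1]
t 41.63 pos [ 566.  -135.2  186.2] yaw -1.7783 xax [-0.001  0.    -1.   ] F [-0.4  0.4 -0.6] M [0.05 0.03 0.03] w 80.2 q [-0.26  0.42  1.76  0.    0.95  1.52]
shift cm [16.22  3.43  0.18] turn [ 0.004 -0.     0.001] rows pos 4.0 rot 0.0
```

Emit:
{"api": "servo_tool", "payload": {
  "plan": [
    [[3,3.4,0.13,0.004,0,0,8],[7,3.4,0.13,0.004,0,0,8],[11,3.4,0.13,0.004,0,0,8],[14.5,3.4,0.13,0.004,0,0,8],[16,3.4,0.13,0.004,0,0,8],[16.3,3.4,0.13,0.004,0,0,8],[16.3,3.4,0.13,0.004,0,0,8],[16.3,3.4,0.13,0.004,0,0,8]]
  ]
}}

```text
t: 42.3
ee_pos: [600.6, -144.9, 25.4]
orientation: [1.365, 1.099, -1.362]
ft_force: [-0.0, -0.6, 0.2]
width: 79.9
```

Run:
```python
from h import *
st();snapc('w31')
```

```text
t 42.30 pos [ 600.6 -144.9   25.4] yaw -1.7832 xax [ 0.002 -0.001 -1.   ] F [-0.  -0.6  0.2] M [0.07 0.02 0.02] w 79.9 q [-0.26  0.7   1.74  0.    0.7   1.53]
```

View pics/w31.png

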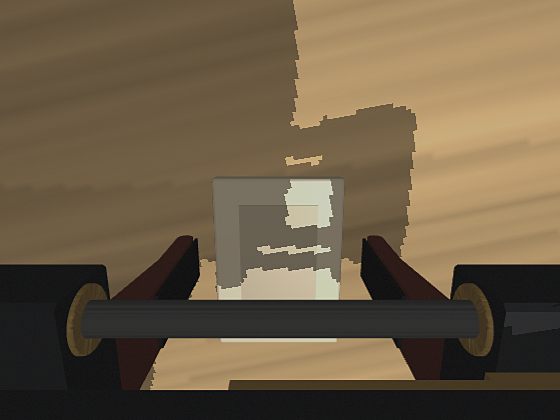

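Centred. Close and lift.

Emit:
{"api": "servo_tool", "payload": {
  "plan": [
    [[0.05,0,-0.03,0,0,0,6.5],[0.05,0,-0.03,0,0,0,5],[0.05,0,-0.03,0,0,0,5],[0.05,0,-0.03,0,0,0,5],[0.05,0,-0.03,0,0,0,5],[0.05,0,-0.03,0,0,0,5],[0.05,0,-0.03,0,0,0,5]]
  ]
}}

```text
t: 42.93
ee_pos: [599.8, -145.0, 24.2]
orientation: [1.365, 1.1, -1.364]
ft_force: [-0.9, 1.5, 6.7]
width: 59.4
```

Run:
```python
from h import *
st();snapc('w32',(180,150,200,150),4)
```

```text
t 42.93 pos [ 599.8 -145.    24.2] yaw -1.7841 xax [ 0.001 -0.    -1.   ] F [-0.9  1.5  6.7] M [0.18 0.17 0.  ] w 59.4 q [-0.26  0.7   1.74  0.    0.7   1.53]
```

View pics/w32.png

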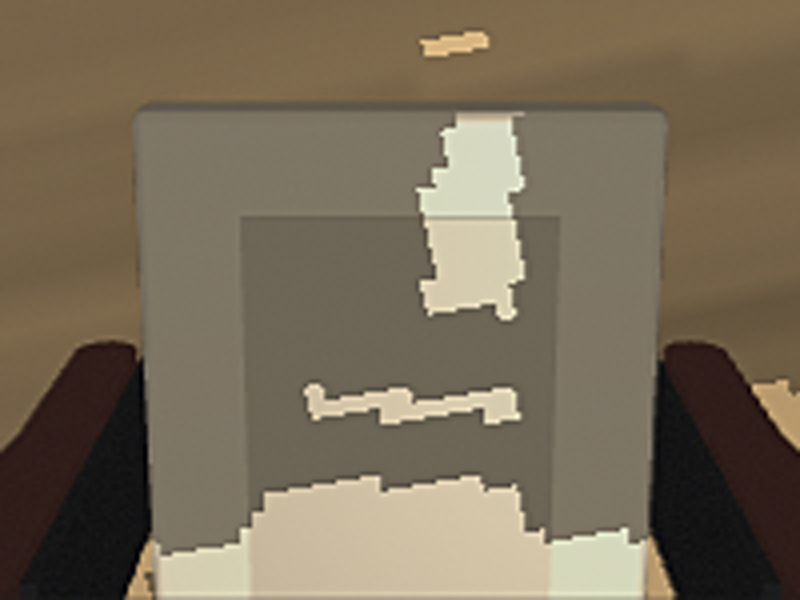

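Emit:
{"api": "servo_tool", "payload": {
  "plan": [
    [[-2,0,0,0,0,0,5],[-5,0,0,0,0,0,5],[-9,0,0,0,0,0,5],[-13,0,0,0,0,0,5],[-17,0,0,0,0,0,5],[-18,0,0,0,0,0,5]]
  ]
}}

```text
t: 43.48
ee_pos: [602.2, -145.6, 210.0]
orientation: [1.368, 1.093, -1.358]
ft_force: [1.5, -1.3, -0.8]
width: 59.9
```

Run:
```python
from h import *
st();move([659.7,171,203],down(-1.405))
```

```text
t 43.48 pos [ 602.2 -145.6  210. ] yaw -1.7841 xax [ 0.009 -0.002 -1.   ] F [ 1.5 -1.3 -0.8] M [ 0.06 -0.05 -0.01] w 59.9 q [-0.26  0.44  1.67  0.    1.02  1.53]
shift cm [  0.68  -1.09 -32.16] turn [-0.379  0.002 -0.009] rows pos 7.7 rot 3.0
```

Emit:
{"api": "servo_tool", "payload": {
  "plan": [
    [[0,-1.1,-32.2,-0.379,0,0,5],[0,-1.1,-32.2,-0.379,0,0,5],[0,-1.1,-32.2,-0.379,0,0,5],[0,-1.1,-32.2,-0.379,0,0,5],[0,-1.1,-32.2,-0.379,0,0,5],[0,-1.1,-32.2,-0.379,0,0,5],[0,-1.1,-32.2,-0.379,0,0,5],[0,-1.1,-32.2,-0.379,0,0,5]]
  ]
}}

```text
t: 44.15
ee_pos: [656.4, 175.5, 202.6]
orientation: [1.085, 1.284, -1.085]
ft_force: [-0.2, -0.6, -1.3]
width: 59.8
```

Emit:
{"api": "servo_tool", "payload": {
  "plan": [
    [[1.8,0,0,0,0,0,5],[1.8,0,0,0,0,0,5],[1.8,0,0,0,0,0,5],[1.8,0,0,0,0,0,5]]
  ]
}}

```text
t: 44.48
ee_pos: [656.3, 171.3, 185.0]
orientation: [1.086, 1.283, -1.088]
ft_force: [0.0, 0.7, -1.0]
width: 59.9
```

Run:
```python
from h import *
st();snapc('w33');move([659.7,171,113],down(-1.405))
```

```text
t 44.48 pos [656.3 171.3 185. ] yaw -1.4059 xax [-0.001 -0.    -1.   ] F [ 0.   0.7 -1. ] M [-0.04  0.01 -0.06] w 59.9 q [ 0.24  0.56  1.54 -0.    1.05  1.64]
shift cm [7.25 0.3  0.06] turn [-0.001  0.     0.   ] rows pos 1.7 rot 0.0
```

View pics/w33.png

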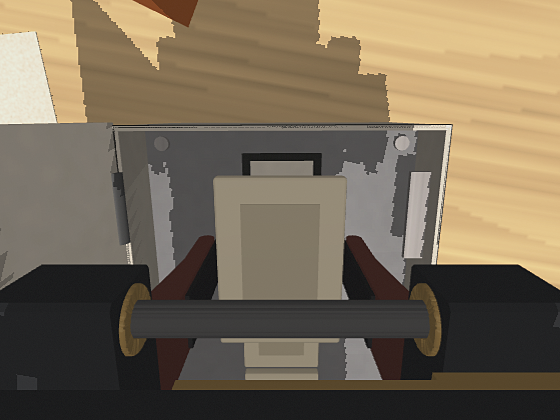

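Emit:
{"api": "servo_tool", "payload": {
  "plan": [
    [[2,0.28,0.1,0,0,0,5],[4,0.28,0.1,0,0,0,5],[5.5,0.28,0.1,0,0,0,5],[6.8,0.28,0.1,0,0,0,5],[7.1,0.28,0.1,0,0,0,5],[7.1,0.28,0.1,0,0,0,5],[7.1,0.28,0.1,0,0,0,5]]
  ]
}}

```text
t: 45.12
ee_pos: [660.1, 171.4, 115.0]
orientation: [1.087, 1.282, -1.086]
ft_force: [-0.6, -0.5, -0.5]
width: 59.6
```

Run:
```python
from h import *
st();snapc('w34',(180,120,200,150),4);move([659.7,171,97],down(-1.405))
```

```text
t 45.12 pos [660.1 171.4 115. ] yaw -1.4056 xax [ 0.001  0.    -1.   ] F [-0.6 -0.5 -0.5] M [ 0.01 -0.02  0.04] w 59.6 q [0.24 0.65 1.56 0.   0.93 1.64]
shift cm [ 1.84 -0.08  0.05] turn [-0.    -0.    -0.002] rows pos 0.4 rot 0.0
```

View pics/w34.png

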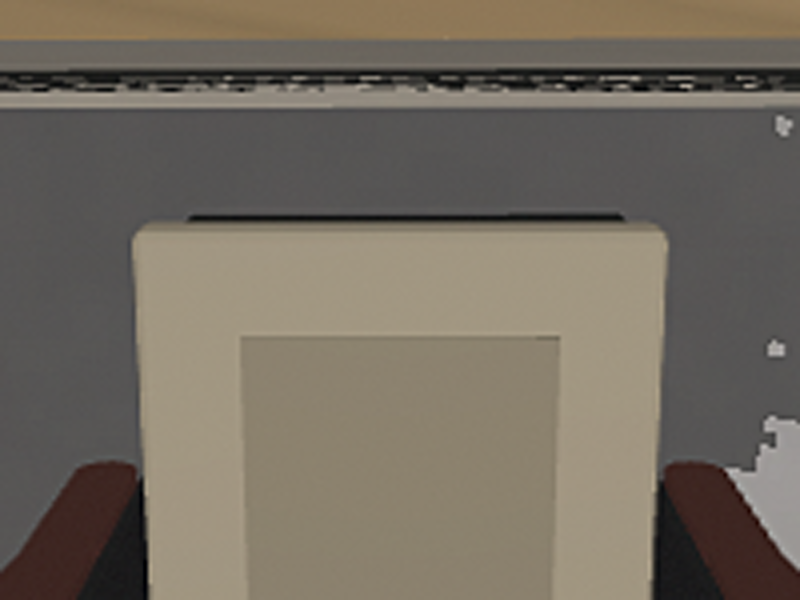

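Emit:
{"api": "servo_tool", "payload": {
  "plan": [
    [[0.4,-0.08,0.08,0,0,0,5],[0.8,-0.08,0.08,0,0,0,5],[1.2,-0.08,0.08,0,0,0,5],[1.6,-0.08,0.08,0,0,0,5],[1.85,-0.08,0.08,0,0,0,5],[2.0,-0.05,0.08,0,0,0,5],[2.0,-0.05,0.08,0,0,0,5],[2.0,-0.05,0.08,0,0,0,5]]
  ]
}}

```text
t: 45.83
ee_pos: [659.0, 170.9, 94.4]
orientation: [1.086, 1.283, -1.087]
ft_force: [-2.5, -0.5, 4.2]
width: 59.6
```

Run:
```python
from h import *
st()
```

```text
t 45.83 pos [659.  170.9  94.4] yaw -1.4049 xax [-0.001 -0.    -1.   ] F [-2.5 -0.5  4.2] M [-0.07  0.48 -0.01] w 59.6 q [0.24 0.67 1.57 0.   0.9  1.64]
```

Emit:
{"api": "servo_tool", "payload": {
  "plan": [
    [[-0.05,0,0,0,0,0,7],[-0.05,0,0,0,0,0,7],[-0.1,0,0,0,0,0,7],[-0.1,0,0,0,0,0,7],[-3,0,0,0,0,0,7],[-6,0,0,0,0,0,0],[-6,0,0,0,0,0,0],[-6,0,0,0,0,0,0]]
  ]
}}

```text
t: 46.5
ee_pos: [660.5, 171.2, 156.2]
orientation: [1.089, 1.281, -1.083]
ft_force: [-0.4, 0.0, 0.4]
width: 53.8
```

Emit:
{"api": "servo_tool", "payload": {
  "plan": [
    [[0,0,0,0,0,0,0],[0,-0.05,0,0,0,0,0],[0,-0.1,0,0,0,0,0],[0,-0.1,0,0,0,0,0],[0,-0.1,0,0,0,0,0],[0,-0.1,0,0,0,0,0],[0,-0.1,0,0,0,0,0]]
  ]
}}

```text
t: 47.08
ee_pos: [658.1, 170.6, 153.9]
orientation: [1.086, 1.283, -1.086]
ft_force: [-0.7, -0.5, 0.3]
width: 6.8
```

Emit:
{"api": "servo_tool", "payload": {
  "plan": [
    [[2.5,0,0,0,0,0,0],[4,0,0,0,0,0,0],[4.6,0,0,0,0,0,0],[4.8,0,0,0,0,0,0],[5.0,0,0,0,0,0,0],[5.2,0,0,0,0,0,0],[5.35,0,0,0,0,0,0],[5.35,0,0,0,0,0,0]]
  ]
}}

```text
t: 47.75
ee_pos: [658.7, 170.8, 102.4]
orientation: [1.087, 1.282, -1.085]
ft_force: [-2.6, -1.2, 7.1]
width: -0.3
```

Emit:
{"api": "servo_tool", "payload": {
  "plan": [
    [[0.07,0,0,0,0,0,0],[0.14,0,0,0,0,0,0],[0.18,0,0,0,0,0,0],[0.18,0,0,0,0,0,0]]
  ]
}}

```text
t: 48.08
ee_pos: [658.7, 170.8, 102.3]
orientation: [1.087, 1.282, -1.085]
ft_force: [-7.0, -1.5, 18.1]
width: 0.1
```

Run:
```python
from h import *
st()
```

```text
t 48.08 pos [658.7 170.8 102.3] yaw -1.4050 xax [ 0.002  0.    -1.   ] F [-7.  -1.5 18.1] M [-0.32  1.43 -0.01] w 0.1 q [ 0.24  0.66  1.57 -0.    0.91  1.64]
```

Emit:
{"api": "servo_tool", "payload": {
  "plan": [
    [[-4,0,0,0,0,0,0],[-8,-2,0,0,0,0,0],[-12,-6,0,0,0,0,0],[-15,-9,0,0,0,0,0],[-16,-12,0,0,0,0,0],[-16,-13,0,0,0,0,0],[-16,-13,0,0,0,0,0],[-16,-13,0,0,0,0,0]]
  ]
}}

```text
t: 48.75
ee_pos: [530.3, 149.3, 260.3]
orientation: [1.088, 1.281, -1.084]
ft_force: [0.4, -0.4, -0.6]
width: 0.5
```

Emit:
{"api": "servo_tool", "payload": {
  "plan": [
    [[0,-3,0,0,0,0,0],[0,-3,0,0,0,0,0],[0,-3,0,0,0,0,0]]
  ]
}}

```text
t: 49.0
ee_pos: [500.7, 144.3, 258.4]
orientation: [1.086, 1.283, -1.087]
ft_force: [-0.3, -0.2, 0.4]
width: 0.7
```

Run:
```python
from h import *
st();snapc('w35');snap('top','t35')
```

```text
t 49.00 pos [500.7 144.3 258.4] yaw -1.4050 xax [-0. -0. -1.] F [-0.3 -0.2  0.4] M [-0.04  0.01 -0.  ] w 0.7 q [ 0.26  0.24  1.84 -0.    1.06  1.66]
```

View pics/w35.png

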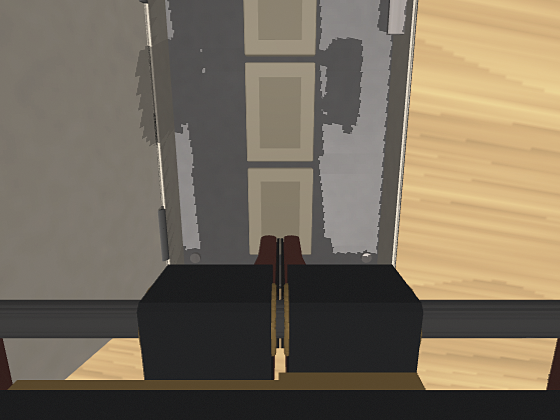

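View pics/t35.png

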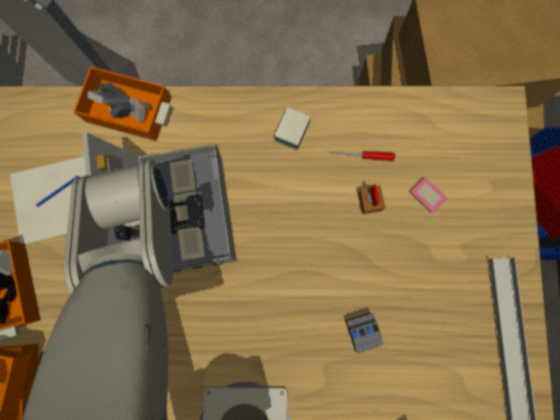

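Run:
```python
from door import *
quad('w35',[(245,63),(315,63),(313.5,161),(247,161)],88)
quad('w35',[(247.5,168),(313,168),(311.5,254),(249.5,254)],88)
```

```text
ctr [569.8 156.4  88. ] ang [9.3, 9.9, 99.5] [82.9, 82.9, 59.2]
ctr [481.6 141.4  88. ] ang [9.5, 9.8, 99.5] [83.4, 83.4, 59.5]
```

Emit:
{"api": "servo_tool", "payload": {
  "plan": [
    [[-4,0,0,0,0,0,2.5],[-8,0,0,0,0,0,2.5],[-12,0,0,0,0,0,2.5],[-16,0,0,0,0,0,2.5],[-16,0,0,0,0,0,2.5],[-16,0,0,0,0,0,2.5]]
  ]
}}

```text
t: 49.6
ee_pos: [502.6, 144.7, 421.4]
orientation: [1.09, 1.28, -1.082]
ft_force: [0.7, -0.8, -0.6]
width: 25.3
```

Run:
```python
from h import *
st();move([484,392.5,385],R.from_rotvec([0.743,0.873,-1.261]))
```

```text
t 49.60 pos [502.6 144.7 421.4] yaw -1.4051 xax [ 0.006  0.001 -1.   ] F [ 0.7 -0.8 -0.6] M [ 0.   -0.02  0.03] w 25.3 q [ 0.26  0.1   1.64 -0.    1.4   1.66]
shift cm [  3.66   2.23 -24.74] turn [-0.    -0.51  -0.003] rows pos 6.0 rot 4.1
```

Emit:
{"api": "servo_tool", "payload": {
  "plan": [
    [[0,2.2,-24.7,0,-0.51,0,2.5],[0,2.2,-24.7,0,-0.51,0,2.5],[0,2.2,-24.7,0,-0.51,0,2.5],[0,2.2,-24.7,0,-0.51,0,2.5],[0,2.2,-24.7,0,-0.51,0,2.5],[0,2.2,-24.7,0,-0.51,0,2.5],[3.6,2.2,-24.7,0,-0.51,0,2.5],[3.6,2.2,-24.7,0,-0.51,0,2.5]]
  ]
}}

```text
t: 50.27
ee_pos: [479.4, 392.8, 374.3]
orientation: [0.727, 0.877, -1.265]
ft_force: [-0.9, -1.7, -2.6]
width: 25.1
```

Emit:
{"api": "servo_tool", "payload": {
  "plan": [
    [[0,0,0,0,0,0,2.5],[0,0,0,0,0,0,2.5],[0,0,0,0,0,0,2.5]]
  ]
}}

```text
t: 50.52
ee_pos: [482.0, 390.5, 384.1]
orientation: [0.742, 0.873, -1.263]
ft_force: [1.2, 0.7, 0.9]
width: 24.8
```

Run:
```python
from h import *
st();move([495.7,330.9,271.5],R.from_rotvec([0.743,0.873,-1.261]));snapc('w36')
```

```text
t 50.52 pos [482.  390.5 384.1] yaw -1.4072 xax [ 0.081 -0.481 -0.873] F [1.2 0.7 0.9] M [ 0.23 -0.02  0.03] w 24.8 q [ 0.84  0.45  1.33 -0.39  1.69  2.27]
shift cm [12.81  0.36 -0.17] turn [0.    0.001 0.002] rows pos 3.1 rot 0.0
```

View pics/w36.png

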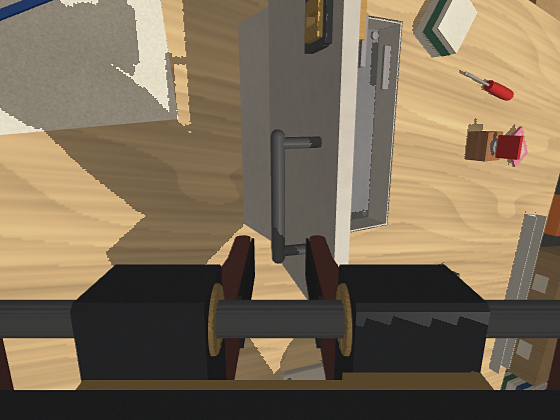

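Emit:
{"api": "servo_tool", "payload": {
  "plan": [
    [[4,0.3,-0.15,0,0,0,2.5],[8,0.3,-0.15,0,0,0,2.5],[10.5,0.3,-0.15,0,0,0,2.5],[12,0.3,-0.15,0,0,0,2.5],[12.8,0.3,-0.15,0,0,0,2.5],[12.8,0.3,-0.15,0,0,0,2.5],[12.8,0.3,-0.15,0,0,0,2.5],[12.8,0.3,-0.15,0,0,0,2]]
  ]
}}

```text
t: 51.23
ee_pos: [495.1, 332.4, 272.2]
orientation: [0.743, 0.874, -1.26]
ft_force: [-1.2, 0.1, 0.7]
width: 21.4
```

Emit:
{"api": "servo_tool", "payload": {
  "plan": [
    [[0,0,0,0,0,0,0],[0,0,0,0,0,0,0],[0,0,0,0,0,0,0],[0,0,0,0,0,0,0]]
  ]
}}

```text
t: 51.57
ee_pos: [494.8, 332.3, 271.7]
orientation: [0.742, 0.873, -1.26]
ft_force: [0.1, 0.8, 7.0]
width: 9.8
```

Run:
```python
from door import *
st();rows(1.25,8)
```

```text
t 51.57 pos [494.8 332.3 271.7] yaw -1.4056 xax [ 0.082 -0.481 -0.873] F [0.1 0.8 7. ] M [-0.27  0.03 -0.02] w 9.8 q [ 0.77  0.49  1.53 -0.42  1.44  2.3 ]
a0 1.8126939347454125
[0.03, 0.0, 1.21, 0, np.float64(0.021), 0, 0], [0.15, 0.0, 2.41, 0, np.float64(0.042), 0, 0], [0.34, 0.0, 3.6, 0, np.float64(0.063), 0, 0], [0.63, 0.0, 4.77, 0, np.float64(0.084), 0, 0], [0.99, 0.0, 5.92, 0, np.float64(0.106), 0, 0], [1.44, 0.0, 7.04, 0, np.float64(0.127), 0, 0], [1.96, 0.0, 8.13, 0, np.float64(0.148), 0, 0], [2.55, 0.0, 9.18, 0, np.float64(0.169), 0, 0],
```

Emit:
{"api": "servo_tool", "payload": {
  "plan": [
    [[0.03,0,1.21,0,0.02,0,0],[0.15,0,2.41,0,0.04,0,0],[0.34,0,3.6,0,0.063,0,0],[0.63,0,4.77,0,0.084,0,0],[0.99,0,5.92,0,0.106,0,0],[1.44,0,7.04,0,0.127,0,0],[1.96,0,8.13,0,0.148,0,0],[2.55,0,9.18,0,0.169,0,0]]
  ]
}}

```text
t: 52.23
ee_pos: [509.7, 241.7, 293.9]
orientation: [0.86, 1.014, -1.209]
ft_force: [-0.4, 4.2, 1.0]
width: 10.4
```

Run:
```python
from door import *
st();rows(0.7,8)
```

```text
t 52.23 pos [509.7 241.7 293.9] yaw -1.4049 xax [ 0.056 -0.325 -0.944] F [-0.4  4.2  1. ] M [ 1.15  0.34 -0.  ] w 10.4 q [ 0.58  0.34  1.66 -0.32  1.3   2.1 ]
a0 1.2643978007394379
[0.47, -0.0, 1.11, 0, np.float64(0.021), 0, 0], [1.02, -0.0, 2.19, 0, np.float64(0.042), 0, 0], [1.65, -0.0, 3.23, 0, np.float64(0.063), 0, 0], [2.34, -0.0, 4.22, 0, np.float64(0.085), 0, 0], [3.1, -0.01, 5.16, 0, np.float64(0.106), 0, 0], [3.93, -0.01, 6.04, 0, np.float64(0.127), 0, 0], [4.82, -0.01, 6.86, 0, np.float64(0.148), 0, 0], [5.76, -0.01, 7.62, 0, np.float64(0.169), 0, 0],
```

Emit:
{"api": "servo_tool", "payload": {
  "plan": [
    [[0.47,0,1.11,0,0.02,0,0],[1.02,0,2.19,0,0.042,0,0],[1.65,0,3.23,0,0.063,0,0],[2.34,0,4.22,0,0.085,0,0],[3.1,0,5.16,0,0.106,0,0],[3.93,0,6.04,0,0.127,0,0],[4.82,0,6.86,0,0.148,0,0],[5.76,0,7.62,0,0.169,0,0]]
  ]
}}

```text
t: 52.9
ee_pos: [524.6, 151.0, 264.5]
orientation: [0.973, 1.148, -1.152]
ft_force: [-1.7, 3.3, 0.3]
width: 10.2
```

Run:
```python
from door import *
st();rows(0.2,8)
```

```text
t 52.90 pos [524.6 151.  264.5] yaw -1.4051 xax [ 0.029 -0.166 -0.986] F [-1.7  3.3  0.3] M [ 1.02  0.28 -0.07] w 10.2 q [ 0.35  0.29  1.77 -0.19  1.12  1.84]
a0 0.7023959993250435
[0.77, -0.0, 0.76, 0, np.float64(0.019), 0, 0], [1.58, -0.0, 1.46, 0, np.float64(0.038), 0, 0], [2.43, -0.0, 2.12, 0, np.float64(0.057), 0, 0], [3.33, -0.0, 2.72, 0, np.float64(0.075), 0, 0], [4.26, -0.0, 3.26, 0, np.float64(0.094), 0, 0], [5.22, -0.0, 3.75, 0, np.float64(0.113), 0, 0], [6.21, -0.0, 4.17, 0, np.float64(0.132), 0, 0], [7.23, -0.0, 4.53, 0, np.float64(0.151), 0, 0],
```

Emit:
{"api": "servo_tool", "payload": {
  "plan": [
    [[0.77,0,0.76,0,0.02,0,0],[1.58,0,1.46,0,0.038,0,0],[2.43,0,2.12,0,0.057,0,0],[3.33,0,2.72,0,0.075,0,0],[4.26,0,3.26,0,0.094,0,0],[5.22,0,3.75,0,0.113,0,0],[6.21,0,4.17,0,0.132,0,0],[7.23,0,4.53,0,0.151,0,0]]
  ]
}}

```text
t: 53.57
ee_pos: [533.8, 94.9, 200.5]
orientation: [1.074, 1.268, -1.094]
ft_force: [-1.9, 4.9, -0.1]
width: 10.3
```

Run:
```python
from door import *
st();rows(-0.02,6)
```

```text
t 53.57 pos [533.8  94.9 200.5] yaw -1.4054 xax [ 0.003 -0.018 -1.   ] F [-1.9  4.9 -0.1] M [1.11 0.37 0.04] w 10.3 q [ 0.16  0.35  1.84 -0.02  0.95  1.58]
a0 0.20467705357236288
[0.58, 0.0, 0.28, 0, np.float64(0.011), 0, 0], [1.17, 0.0, 0.53, 0, np.float64(0.022), 0, 0], [1.77, 0.0, 0.76, 0, np.float64(0.034), 0, 0], [2.38, 0.0, 0.97, 0, np.float64(0.045), 0, 0], [2.99, 0.0, 1.16, 0, np.float64(0.056), 0, 0], [3.61, 0.0, 1.32, 0, np.float64(0.067), 0, 0],
```

Emit:
{"api": "servo_tool", "payload": {
  "plan": [
    [[0.58,0,0.28,0,0.01,0,0],[1.17,0,0.53,0,0.015,0,0],[1.77,0,0.76,0,0.018,0,0],[2.38,0,0.97,0,0.018,0,0],[2.9,0,1.12,0,0.018,0,0],[3.3,0,1.2,0,0.018,0,0],[3.4,0,1.2,0,0.018,0,0],[3.4,0,1.2,0,0.018,0,0]]
  ]
}}

```text
t: 54.23
ee_pos: [537.1, 83.7, 170.2]
orientation: [1.087, 1.281, -1.085]
ft_force: [-8.8, 8.7, 27.9]
width: 10.3
```

Run:
```python
from door import *
st()
```

```text
t 54.23 pos [537.1  83.7 170.2] yaw -1.4053 xax [ 0.003 -0.    -1.   ] F [-8.8  8.7 27.9] M [1.56 1.6  0.01] w 10.3 q [ 0.13  0.39  1.86 -0.    0.88  1.54]
```

Emit:
{"api": "servo_tool", "payload": {
  "plan": [
    [[-0.1,0,0,0,0,0,3],[-0.1,0,0,0,0,0,4],[-0.1,0,0,0,0,0,4],[-0.1,0,0,0,0,0,4],[-3,0,0,0,0,0,4],[-7,0,0,0,0,0,4],[-10,0,0,0,0,0,0],[-10,0,0,0,0,0,0]]
  ]
}}

```text
t: 54.9
ee_pos: [539.4, 82.3, 272.7]
orientation: [1.089, 1.274, -1.081]
ft_force: [1.3, 0.0, 0.9]
width: 29.9
```

Run:
```python
from door import *
st();snap('scene','s37',(300,140,180,150),4);snapc('w37')
```

```text
t 54.90 pos [539.4  82.3 272.7] yaw -1.4052 xax [ 0.01  -0.002 -1.   ] F [1.3 0.  0.9] M [ 0.03 -0.02  0.01] w 29.9 q [ 0.13  0.26  1.78 -0.    1.09  1.54]
```

View pics/s37.png

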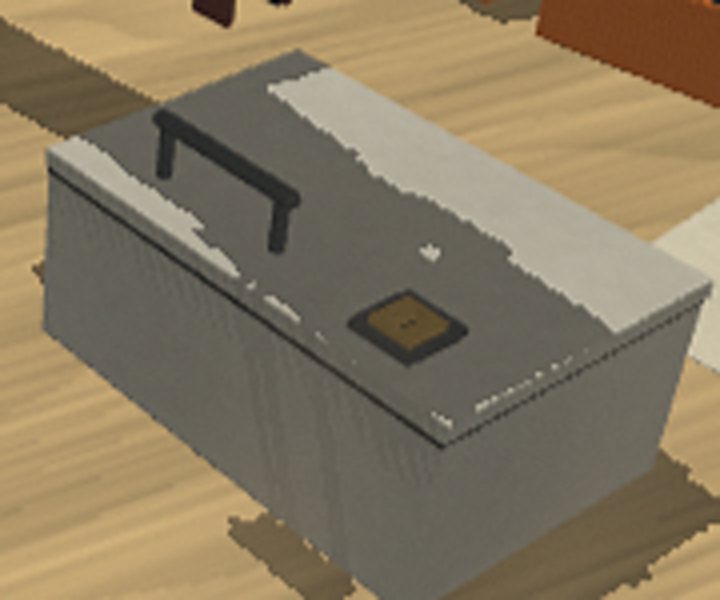

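View pics/w37.png

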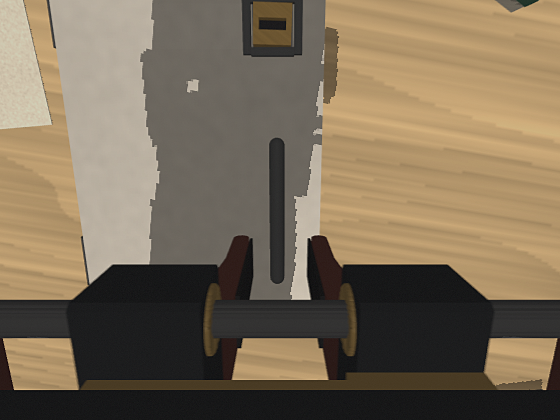

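Run:
```python
from door import *
st();move([536.5,84,192],down(-1.405))
```

```text
t 55.00 pos [536.6  82.  267.7] yaw -1.4051 xax [ 0.003 -0.003 -1.   ] F [-0.   0.2 -0.4] M [-0.02  0.01  0.  ] w 22.0 q [ 0.13  0.27  1.79 -0.    1.09  1.54]
shift cm [ 7.57  0.   -0.23] turn [-0.     0.003 -0.002] rows pos 1.8 rot 0.0
```

Emit:
{"api": "servo_tool", "payload": {
  "plan": [
    [[0,0,-0.2,0,0,0,0],[1,0,-0.2,0,0,0,0],[3,0,-0.2,0,0,0,0],[5,0,-0.2,0,0,0,0],[6.5,0,-0.2,0,0,0,0],[7.5,0,-0.2,0,0,0,0],[7.8,0,-0.2,0,0,0,0],[7.8,0,-0.2,0,0,0,0]]
  ]
}}

```text
t: 55.67
ee_pos: [534.5, 83.6, 187.3]
orientation: [1.082, 1.283, -1.09]
ft_force: [0.6, -0.7, 1.0]
width: 0.5
```

Emit:
{"api": "servo_tool", "payload": {
  "plan": [
    [[0.1,0,0,0,0,0,0],[0.2,0,0,0,0,0,0],[0.3,0,0,0,0,0,0],[0.35,0,0,0,0,0,0],[0.35,0,0,0,0,0,0]]
  ]
}}

```text
t: 56.08
ee_pos: [535.6, 83.8, 186.6]
orientation: [1.084, 1.281, -1.088]
ft_force: [-6.0, -0.1, 13.3]
width: 0.1
```

Run:
```python
from door import *
st()
```

```text
t 56.08 pos [535.6  83.8 186.6] yaw -1.4049 xax [ 0.    -0.003 -1.   ] F [-6.  -0.1 13.3] M [-0.15  1.1   0.05] w 0.1 q [ 0.13  0.37  1.85 -0.    0.92  1.54]
```

Emit:
{"api": "servo_tool", "payload": {
  "plan": [
    [[0.1,0,0,0,0,0,0],[0.1,0,0,0,0,0,0],[-3,0,0,0,0,0,0],[-7,0,0,0,0,0,0],[-11,-2,0,0,0,0,0],[-12,-6,0,0,0,0,0],[-12,-8,0,0,0,0,0],[-12,-8,0,0,0,0,0]]
  ]
}}

```text
t: 56.75
ee_pos: [453.6, 70.5, 306.2]
orientation: [1.084, 1.281, -1.087]
ft_force: [-0.3, -0.1, 0.1]
width: 0.2
```

Emit:
{"api": "servo_tool", "payload": {
  "plan": [
    [[0,0,0,0,0,0,0],[0,0,0,0,0,0,0],[0,0,0,0,0,0,0],[0,0,0,0,0,0,0]]
  ]
}}

```text
t: 57.08
ee_pos: [457.6, 71.1, 304.9]
orientation: [1.084, 1.281, -1.088]
ft_force: [-0.0, 0.3, -0.1]
width: 0.4
```

Run:
```python
from door import *
st();snap('scene','s38');snapc('w38')
```

```text
t 57.08 pos [457.6  71.1 304.9] yaw -1.4050 xax [-0.    -0.003 -1.   ] F [-0.   0.3 -0.1] M [0.03 0.03 0.01] w 0.4 q [ 0.13  0.1   1.9  -0.    1.14  1.54]
```

View pics/s38.png

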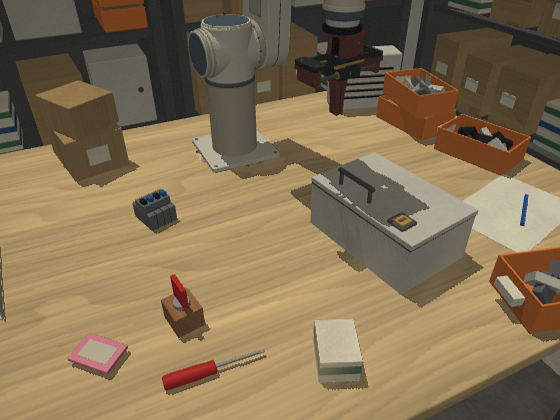

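View pics/w38.png

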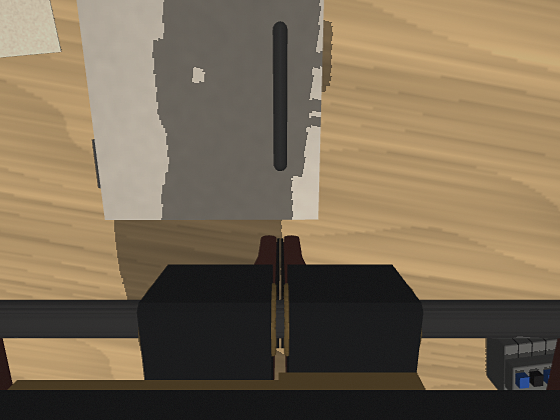

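Run:
```python
from workcell import ctrl
print(ctrl.close_job())
```

```text
the job is handed in; nothing more can be done
None
```

The job is handed in at about 57 s of the 210 s allowed, and by my checks every step was met. `close_job` reports no verdict, so this rests on the camera images and force readings.

- **Key and lock:** I took the key from its block and pushed it home until the collar met the lock. I turned it clockwise until the moment rose to 0.65 N m, which I took as the stop. The key then went back into its block. The last wrist picture of the lock shows the slot crosswise, about 1.57 rad by eye, and the key is standing in its block.
- **Plates:** Three ivory plates were on the bench. I opened the door to about 1.8 rad, placed one plate over each opening and pressed each with about 16–27 N. All three stopped at the same height, within about 0.3 mm of flush. After pressing, two of them measured within 1 mm of their opening's centre. The third, nearest the lock end, I checked only by eye and by its stopping height.
- **Door:** I closed it by the handle, which ended with a 28 N push. The gripper sat about 4 mm higher than when I first gripped the bar. I therefore pressed the bar again with closed fingers. They met it at 172.6 mm, against 172.5 mm expected for a shut door.
- **End state:** The carton, breakers, screwdriver and pink look-alike look unmoved in the final picture. The arm was clear of everything.

Two readings disagreed slightly: the top camera read 2–5 mm off the wrist camera, so I used the wrist camera. One early reading of the first plate was taken while the arm was still settling, so I measured it again before gripping.

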